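# Load wide bottles into the bench shaker and lock its clamp bar

### The arm

A 7-joint arm with a two-finger parallel gripper is mounted at the origin on the work surface. World frame = base frame: x ahead of the robot, y to its left, z up, the work surface at z = 0. Lengths are in m, angles in rad, forces in N, time in s.
With the tool pointing down it reaches from about 0.425 to 0.975 m from the base axis. Payload 16.7 kg.
Tool frame: the origin (TCP) lies midway between the tips of the shut fingers; the grasp point (between the pads) lies 19 mm behind it; z points along the fingers, y is the direction in which the jaws open and shut (so a half turn about z gives the same grasp; the last joint's range is limited). The gripper opens to 85 mm and grips with 20 to 120 N. Pads are 22 mm wide; open, the fingers measure 114 mm over their backs; the gripper's body (76 mm by 85 mm) begins 54 mm behind the grasp point. The pads swing forward as they close: fully open they stand 13 mm farther back than shut.
Start: joints at [-1.411, 0.426, 0.074, 1.606, -0.034, 1.111, -0.067], TCP at [0.205, 0.643, 0.231] pointing down, gripper open.
Joint ranges: [-2.85, 2.85], [-0.5, 2.14], [-1.23, 1.37], [0.21, 2.46], [-1.02, 4.16], [0.16, 2.05], [-2.73, 2.73]. Speed limits (rad/s): [1.89, 1.89, 2.39, 2.39, 3.01, 3.01, 3.01].

### API

Orientations are given as a 3x3 rotation matrix whose columns are the frame's x, y, z axes.
In Python, from rig import telemetry, get_image, r, search_frame, spot_point gives the robot as it stands.
- The arm moves only by the tool apply_moves, never from a script. Its argument "rows" is a list of rows, each an object of numbers: "ax", "ay", "az": the turn, a rotation vector about the world's x, y, z in units of 8 degrees (1.0 is 8 degrees); "x", "y", "z": the shift along the world's x, y, z in cm; "fingers": the opening, from -1 (shut) to 1 (fully open). In form: [{"ax": .., "ay": .., "az": .., "x": .., "y": .., "z": .., "fingers": ..}, ...]. A call has 1 to 10 rows; each row shifts and turns the commanded pose from where the row before left it; what a row does not reach is not made up. A row lasts 1/8 s, in which the tool goes at most 62.5 mm and 10.7 degrees, less where a joint would pass 70% of its speed; a pose out of reach is approached as far as the arm can. A call is refused whole if a number of a shift passes 6.25 or a number of a turn 1, either way. A call with a gripper value outside its range is refused whole. The fingers move at their own pace and stop on an object; "newtons" is the grip in N (left out, the last holds). Time passes only in rows, so rows that do not move let the fingers close. It gives the time, the measured TCP pose, the force and the opening at its end, in the units of the state.
- telemetry.read_state(): the state, without advancing time (a new reading comes with each control period).
- get_image(name): name is "scene" or "top" or "wrist"; returns a dict with "pixels" (420x560x3 uint8, red, green, blue), "K" (3x3 intrinsics, pixels), "eye" and "rotation" of the camera in the world; the wrist camera has in their place "mount" (4x4, takes a point from camera to tool coordinates, whose origin is the TCP and whose axes are the flange's). Camera axes: x right, y up, looking along -z (the intrinsics and any distortion apply to the point x, -y, -z); pixel columns grow to the right and rows downward; lengths in m; the calibration is good to about 2 mm. A picture is of the moment at which its call begins: read the wrist's pose just before it. There is no depth.
- r.sign_off(): hands the job in, once; it reports no verdict.
Trained networks look in the newest picture that a camera, given by its name, has taken for a name from the list of things; names that differ only in an ending like _2 or _b are one class to them, and where a whole thing is asked for, a point or a joint stands for the part that bears it (a point fixed in the world has none). Each returns a list of dicts, best first, with "conf" (0 to 1); they miss things now and then, are a little off and sometimes report something else, mostly with a low value. They report only what shows in the picture. A call takes as long as a camera call. They do not tell look-alikes from the thing itself.
- search_frame(camera, thing): "at" ([column, row] in pixels, amid what is visible of it).
- spot_point(camera, thing): "at" ([column, row] in pixels: a listed point, or the origin of a listed thing).
The state is a dict: "clock": time; "joint_pos": joint angles; "qd": joint speeds; "effort": joint torques, N m; "eef_pos": TCP position; "tool_rot": TCP orientation; "ft_force": force on the tool from outside, world axes, zero at the start; "wrist_torque": the same for the moment, N m; "width": opening from 0.0 (shut) to 1.0 (fully open).
Only numpy, scipy, OpenCV 4.12 (cv2) and the standard library are available. Lean on these libraries where they do the work, as an engineer would, in place of code of your own. Each camera call takes 0.05 s, during which the arm holds its last target. There are 200 camera calls.

### The job

Load the bench shaker: loosen the red thumbscrew on the collar of its clamp bar, slide the bar right back to its open end, and lay every wide amber bottle on its side in a cradle of its own, leaving the slim bottles standing where they are. Then slide the bar back until it is up against the bottles with their other ends against the blue stop rail, and screw the thumbscrew tight again.

Things in the scene. Friction and masses are not known exactly. Their poses are not given: they have to be found in the camera images.
- shaker: fixed white shaker, 250 (x) x 370 (y) mm, dark deck 60 mm above the bench. Origin: centre of its underside, z up; its x (roughly the robot's x) runs from the blue stop rail to the open end. Stop rail: inner face at x = -105 mm, 12 mm thick, top 106 mm above the bench. Three V cradles at y = +92, 0, -92 mm. Slotted rail along x at y = -155 mm, plain rod at +155 mm, their posts up to 108 mm high
- cradle_1 (a point): cradle at shaker y = +92 mm: two rubber V saddles 10 mm long, at shaker x = -73 and -17 mm, tops about 97 mm above the bench, 46 mm free between them for fingers. This point: the centre of a wide bottle lying here along shaker x, one end against the stop rail; bottle axis 105 mm above the bench (45 above the deck), 60 mm from the rail. Either end may face the rail
- cradle_2 (a point): the same for the middle cradle, shaker y = 0
- cradle_3 (a point): the same for the cradle at shaker y = -92 mm, next to the collar
- clamp (a joint): metal clamp: 44 mm collar, 34 mm long, round the slotted rail at shaker y = -155 mm, its bar (14 mm thick, top 108 mm above the bench) across all cradles. Value: slide along shaker x, 0 to 0.135 m (fully open); the bar's face is 0.060 + value from the stop rail: 0.060 touches 120 mm bottles. Slides at about 2 N with the screw loose; held (about 25 N) when tight. Can be dragged by the thumbscrew
- bar_face (a point): middle of the bar's face that looks at the stop rail, 98 mm above the bench; the screw's axis is 8 mm behind the plane of this face (towards the open end), at shaker y = -155 mm
- screw (a joint): red thumbscrew on top of the collar, upright axis: bar grip 46 long x 12 wide x 28 mm high. Value in rad: 0 fully tight, grows anticlockwise seen from above to 1.4 (fully loose, end stop); it bites below about 0.55. Takes about 0.2 Nm and stays where it is left. At 0 its length lies along shaker x and turns with the value
- screw_grip (a point): centre of the red bar grip on the screw's axis, 148 mm above the bench; travels with the collar. Its x axis is the bar's length. The grip spans 18 mm below to 10 mm above this point; the collar's top is 30 mm below it
- wide_1: wide amber bottle with pink label and white cap: 54 mm in diameter up to 96 mm, then a 30 mm cap, 120 mm tall, about 0.28 kg; starts standing on the bench. Origin: centre of its base, z towards the cap. There are two or three of these in a run
- wide_2: wide amber bottle with pink label and white cap: 54 mm in diameter up to 96 mm, then a 30 mm cap, 120 mm tall, about 0.28 kg; starts standing on the bench. Origin: centre of its base, z towards the cap. There are two or three of these in a run
- wide_3: wide amber bottle with pink label and white cap: 54 mm in diameter up to 96 mm, then a 30 mm cap, 120 mm tall, about 0.28 kg; starts standing on the bench. Origin: centre of its base, z towards the cap. There are two or three of these in a run
- wide_1_mid (a point): point on the axis of wide_1, halfway up (60 mm above its base)
- wide_2_mid (a point): point on the axis of wide_2, halfway up (60 mm above its base)
- wide_3_mid (a point): point on the axis of wide_3, halfway up (60 mm above its base)
- slim_1: slim amber bottle, a look-alike: same height, cap and label but 40 mm in diameter; not to be loaded. Origin: centre of its base, z towards the cap
- slim_2: slim amber bottle, a look-alike: same height, cap and label but 40 mm in diameter; not to be loaded. Origin: centre of its base, z towards the cap
- beaker: bystander: glass beaker, 80 mm in diameter, 100 mm high; origin: centre of its base
- dish: bystander: white porcelain dish, 100 mm across, 45 mm high; origin: centre of its base
There are look-alikes about, which are no part of the job. Leave any yellow look-alike of the wide_1 alone.

How it is judged:
On the way, in this order (a step that is already met when the one before it is completed fails the run):
1. the thumbscrew is loosened (value of joint screw above 0.6 rad), for 0.2 s.
2. the clamp bar is slid back to its open end (value of joint clamp above 0.115 m), for 0.2 s.
3. every wide bottle lies in a cradle with the bar still clear of them (value of joint clamp above 0.08 m and (y of wide_1_mid in the frame of shaker between 0.082 and 0.102 m or y of wide_1_mid in the frame of shaker between -0.01 and 0.01 m or y of wide_1_mid in the frame of shaker between -0.102 and -0.082 m) and z of wide_1_mid in the frame of shaker between 0.097 and 0.113 m and x of wide_1_mid in the frame of shaker between -0.065 and 0 m and angle between the z axis of each of wide_1, wide_2, wide_3 and the x axis of shaker, either way round below 0.12 rad and linear speed of each of wide_1, wide_2, wide_3 below 0.03 m/s and (y of wide_2_mid in the frame of shaker between 0.082 and 0.102 m or y of wide_2_mid in the frame of shaker between -0.01 and 0.01 m or y of wide_2_mid in the frame of shaker between -0.102 and -0.082 m) and z of wide_2_mid in the frame of shaker between 0.097 and 0.113 m and x of wide_2_mid in the frame of shaker between -0.065 and 0 m and (y of wide_3_mid in the frame of shaker between 0.082 and 0.102 m or y of wide_3_mid in the frame of shaker between -0.01 and 0.01 m or y of wide_3_mid in the frame of shaker between -0.102 and -0.082 m) and z of wide_3_mid in the frame of shaker between 0.097 and 0.113 m and x of wide_3_mid in the frame of shaker between -0.065 and 0 m), for 0.3 s.
4. the bar is slid up against the bottles (value of joint clamp between 0.05 and 0.07 m), for 0.2 s.
5. the thumbscrew is tight (value of joint screw below 0.2 rad), for 0.2 s.
At the end, for the whole second after the job is handed in: each wide bottle lies at rest in a cradle, along it (0.12 rad) and one end near the stop rail (13 mm; 10 mm sideways, 8 mm in height); clamp at 0.050 to 0.070 m; screw below 0.2 rad; slim bottles upright (0.15 rad) within 50 mm of their starts (all of step 4 and value of joint screw below 0.2 rad and (y of wide_1_mid in the frame of shaker between 0.082 and 0.102 m or y of wide_1_mid in the frame of shaker between -0.01 and 0.01 m or y of wide_1_mid in the frame of shaker between -0.102 and -0.082 m) and z of wide_1_mid in the frame of shaker between 0.097 and 0.113 m and x of wide_1_mid in the frame of shaker between -0.058 and -0.032 m and angle between the z axis of each of wide_1, wide_2, wide_3 and the x axis of shaker, either way round below 0.12 rad and linear speed of each of wide_1, wide_2, wide_3 below 0.03 m/s and (y of wide_2_mid in the frame of shaker between 0.082 and 0.102 m or y of wide_2_mid in the frame of shaker between -0.01 and 0.01 m or y of wide_2_mid in the frame of shaker between -0.102 and -0.082 m) and z of wide_2_mid in the frame of shaker between 0.097 and 0.113 m and x of wide_2_mid in the frame of shaker between -0.058 and -0.032 m and (y of wide_3_mid in the frame of shaker between 0.082 and 0.102 m or y of wide_3_mid in the frame of shaker between -0.01 and 0.01 m or y of wide_3_mid in the frame of shaker between -0.102 and -0.082 m) and z of wide_3_mid in the frame of shaker between 0.097 and 0.113 m and x of wide_3_mid in the frame of shaker between -0.058 and -0.032 m and angle between each of slim_1, slim_2's own z axis and vertical below 0.15 rad and distance of each of slim_1, slim_2 from where it was at the start of the episode below 0.05 m); the robot touches nothing.
It fails at once if the beaker or the dish is knocked out of its place (over 30 mm) (distance of any of beaker, dish from where it was at the start of the episode above 0.03 m).
Of wide_1, wide_2, wide_3 only 2 to 3 are there at a start; the rules pass over those that are not, and their reading is None.
At some moment in a run one of wide_1, wide_2, wide_3 may be knocked a few centimetres aside while the robot is not near it.
It also fails if it takes over 210 s, if anything falls off the work surface, if the arm or the gripper's body presses on something with over 40 N, if the wrist force passes 120 N, or if a joint passes its speed limit or range.

## Working session

There is one attempt and no reset: what is moved stays moved. The work goes in short steps, Python scripts to look and compute and a tool call to move; the robot and the scene stay as the last step left them, time stands still between calls to the robot, and variables do not carry over. Pictures are saved under pics/ and viewed, about 12 in all and at most 16, crops included, and the job is handed in when it is done.

Besides the shell and the picture viewer there is one more tool, called after ">>>" by a JSON object that holds its "name" and its "arguments", one argument or row to a line. apply_moves: Moves the arm, as the interface text tells. Its arguments: {"type":"object","properties":{"rows":{"type":"array"},"newtons":{"type":"number"}},"required":["rows"]}

```bash
mkdir -p pics; ls
cat > h.py <<'E'
import numpy as np, cv2
from rig import telemetry, get_image, r, search_frame, spot_point
def cam(name):
    s=telemetry.read_state(); d=get_image(name)
    if 'mount' in d:
        T=np.eye(4);T[:3,:3]=s['tool_rot'];T[:3,3]=s['eef_pos'];M=T@np.array(d['mount'])
        d['eye']=M[:3,3];d['rotation']=M[:3,:3]
    return d
def ray(d,uv):
    K=np.array(d['K']);p=np.linalg.solve(K,[uv[0],uv[1],1.]);v=np.array(d['rotation'])@[p[0],-p[1],-p[2]]
    return np.array(d['eye']),v/np.linalg.norm(v)
def atz(d,uv,z):
    e,v=ray(d,uv);return e+v*(z-e[2])/v[2]
def proj(d,P):
    c=np.array(d['rotation']).T@(np.array(P)-d['eye']);q=np.array(d['K'])@[c[0],-c[1],-c[2]];return q[:2]/q[2]
def tri(d1,u1,d2,u2):
    e1,v1=ray(d1,u1);e2,v2=ray(d2,u2)
    A=np.stack([v1,-v2],1);t=np.linalg.lstsq(A,e2-e1,rcond=None)[0]
    a=e1+t[0]*v1;b=e2+t[1]*v2;return (a+b)/2,np.linalg.norm(a-b)
def save(d,fn,crop=None,s=1):
    im=cv2.cvtColor(np.array(d['pixels']),cv2.COLOR_RGB2BGR)
    if crop: im=im[crop[1]:crop[3],crop[0]:crop[2]]
    cv2.imwrite('pics/'+fn,cv2.resize(im,None,fx=s,fy=s,interpolation=cv2.INTER_CUBIC))
E
python3 - <<'E'
from h import *
np.set_printoptions(precision=3,suppress=True)
ds={}
for c in ('top','scene'):
    d=cam(c);ds[c]=d;save(d,c+'1.png')
    print(c,d['K'],d['eye'],d['rotation'],[k for k in d])
    for n in ['wide_1_mid','wide_1','slim_1','beaker','dish','shaker','cradle_1','cradle_2','cradle_3','screw_grip','bar_face']:
        print(n,[(np.round(x['at']),round(x['conf'],2)) for x in spot_point(c,n)][:7])
    print('whole',[(np.round(x['at']),round(x['conf'],2)) for x in search_frame(c,'wide_1')][:7],[(np.round(x['at']),round(x['conf'],2)) for x in search_frame(c,'slim_1')][:7])
print(telemetry.read_state())
E
```

```text
pics
top [[387.207   0.    278.241]
 [  0.    387.207 211.949]
 [  0.      0.      1.   ]] [ 0.465 -0.064  0.929] [[ 0.011  0.988 -0.157]
 [-1.     0.008 -0.025]
 [-0.024  0.157  0.987]] ['pixels', 'K', 'eye', 'rotation']
wide_1_mid [(array([371., 288.]), 0.95), (array([330., 319.]), 0.68)]
wide_1 [(array([371., 288.]), 0.93), (array([328., 320.]), 0.84), (array([382., 216.]), 0.71)]
slim_1 [(array([310., 278.]), 0.72), (array([425., 284.]), 0.7)]
beaker [(array([290., 148.]), 0.58)]
dish [(array([201., 145.]), 0.71), (array([210., 263.]), 0.27)]
shaker [(array([186., 242.]), 0.91)]
cradle_1 [(array([210., 262.]), 0.91), (array([127., 250.]), 0.87), (array([168., 256.]), 0.73), (array([291., 149.]), 0.35)]
cradle_2 [(array([210., 262.]), 0.91), (array([127., 250.]), 0.87), (array([168., 256.]), 0.73), (array([291., 149.]), 0.35)]
cradle_3 [(array([210., 262.]), 0.91), (array([127., 250.]), 0.87), (array([168., 256.]), 0.73), (array([291., 149.]), 0.35)]
screw_grip [(array([241., 250.]), 0.44)]
bar_face [(array([173., 244.]), 0.82), (array([201., 144.]), 0.55)]
whole [(array([374., 28
[... 1258 characters left out ...]
 (array([185., 240.]), 0.4)]
whole [(array([196., 211.]), 0.61), (array([186., 247.]), 0.59), (array([226., 288.]), 0.57)] [(array([139., 277.]), 0.96), (array([230., 226.]), 0.87)]
{'clock': 1.4, 'joint_pos': array([-1.411,  0.426,  0.074,  1.606, -0.034,  1.111, -0.067]), 'qd': array([-0.   , -0.   ,  0.001, -0.001,  0.001,  0.001,  0.   ]), 'effort': array([ -0.003, -94.954,   3.755, -46.385,   0.019,   0.003,  -0.   ]), 'eef_pos': array([0.205, 0.643, 0.231]), 'tool_rot': array([[-0.953,  0.304, -0.   ],
       [ 0.304,  0.953,  0.   ],
       [ 0.   ,  0.   , -1.   ]]), 'ft_force': array([ 0.339, -0.085, -0.073]), 'wrist_torque': array([0.019, 0.013, 0.069]), 'width': 1.003118406036606}
```

View pics/top1.png

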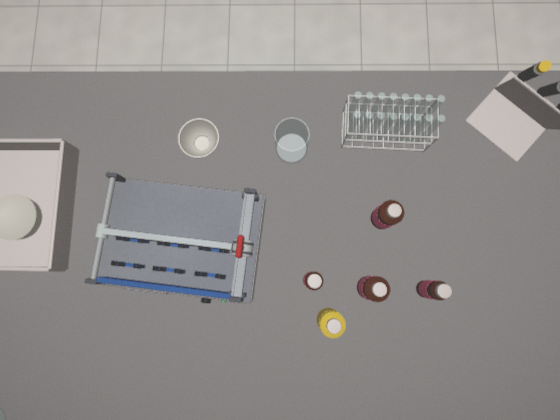

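View pics/scene1.png

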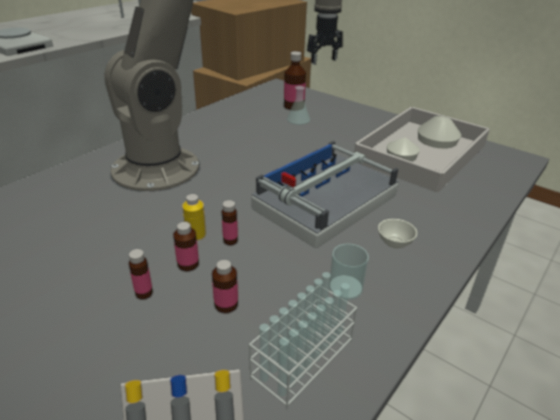

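The top view shows the shaker at the left with its blue rail near the robot, and the bar at about row 240 with the red screw at (239,246). Candidates are amber bottles at (386,213), (374,287), (310,279) and (433,287), a yellow one at (330,322), and a far amber bottle in the scene view at (295,85). I'll measure their sizes next.

Run:
```python
from h import *
from scipy.optimize import least_squares
np.set_printoptions(precision=3,suppress=True)
t=cam('top');s=cam('scene')
obj=[((.0-.045,.092,.105),(127,250)),((-.045,0,.105),(168,256)),((-.045,-.092,.105),(210,262)),((0,0,0),(186,242))]
def w(p,o):
    c,q=np.cos(p[2]),np.sin(p[2]);return np.array([p[0]+c*o[0]-q*o[1],p[1]+q*o[0]+c*o[1],o[2]])
f=lambda p:np.concatenate([proj(t,w(p,o))-u for o,u in obj])
R=least_squares(f,[.45,.15,0]);print('shaker',R.x,R.fun)
p=R.x
for o in [(-.111,-.185,.106),(-.111,.185,.106),(.125,.185,.06),(.125,-.185,.06),(-.125,.185,.06)]: print(o,w(p,o),proj(t,w(p,o)),proj(s,w(p,o)))
print('obs scene cradle: 336,156 317,172 297,178; pred',[proj(s,w(p,o[0])) for o in obj])
for n,a,b in [('screw',(239.5,243),(288,178)),('bar',(173,244),(321,171))]: print(n,tri(t,a,s,b))
print('screw@.148',atz(t,(240,246),.148),atz(s,(288,178),.148),'barface@.098',atz(t,(173,244),.098))
for n,a,b in [('wA',(371,288),(196,234)),('wA',(371,288),(189,265)),('wB',(382,216),(225,306)),('s1',(310,278),(230,242)),('s2',(425,284),(142,296)),('y',(328,320),(196,234))]:
    print(n,atz(t,a,0),atz(s,b,0))
print('caps wB wA s1 s2 y', [atz(t,u,.12) for u in [(395,210),(379,289),(314,281),(444,291),(334,326)]])
print('beaker',atz(t,(290,160),0),'dish',atz(t,(201,145),0), 'far',atz(s,(295,108),0))
im=np.hstack([cv2.resize(np.array(t['pixels'])[180:350,280:470],(380,340)),cv2.resize(np.array(s['pixels'])[180:350,110:300],(380,340))])
cv2.imwrite('pics/crop1.png',im[:,:,::-1])
```

```text
shaker [ 0.542  0.184 -0.136] [-0.477  0.259  0.426  0.577  0.766  0.962 -0.823 -2.077]
(-0.111, -0.185, 0.106) [0.407 0.016 0.106] [249.002 301.202] [251.157 180.568]
(-0.111, 0.185, 0.106) [0.458 0.382 0.106] [ 77.427 274.651] [339.65  140.706]
(0.125, 0.185, 0.06) [0.691 0.35  0.06 ] [110.829 173.305] [399.458 182.053]
(0.125, -0.185, 0.06) [ 0.641 -0.017  0.06 ] [267.335 195.458] [313.331 233.518]
(-0.125, 0.185, 0.06) [0.444 0.384 0.06 ] [ 87.035 280.861] [335.013 152.051]
obs scene cradle: 336,156 317,172 297,178; pred [array([336.205, 157.631]), array([315.189, 167.71 ]), array([292.43 , 178.625]), array([324.041, 204.549])]
screw (array([0.523, 0.031, 0.152]), np.float64(0.004217284974187822))
bar (array([0.524, 0.18 , 0.108]), np.float64(0.00021467138576539778))
screw@.148 [0.519 0.032 0.148] [0.517 0.036 0.148] barface@.098 [0.525 0.184 0.098]
wA [ 0.434 -0.26   0.   ] [ 0.361 -0.156  0.   ]
wA [ 0.434 -0.26   0.   ] [ 0.439 -0.251  0.   ]
wB [ 0.605 -0.291  0.   ] [ 0.601 -0.292  0.   ]
s1 [ 0.455 -0.117  0.   ] [ 0.454 -0.122  0.   ]
s2 [ 0.444 -0.386  0.   ] [ 0.437 -0.39   0.   ]
y [ 0.36  -0.159  0.   ] [ 0.361 -0.156  0.   ]
caps wB wA s1 s2 y [array([ 0.599, -0.289,  0.12 ]), array([ 0.436, -0.251,  0.12 ]), array([ 0.45 , -0.119,  0.12 ]), array([ 0.434, -0.382,  0.12 ]), array([ 0.362, -0.158,  0.12 ])]
beaker [ 0.743 -0.068  0.   ] dish [0.781 0.156 0.   ] far [0.036 0.71  0.   ]
```

View pics/crop1.png

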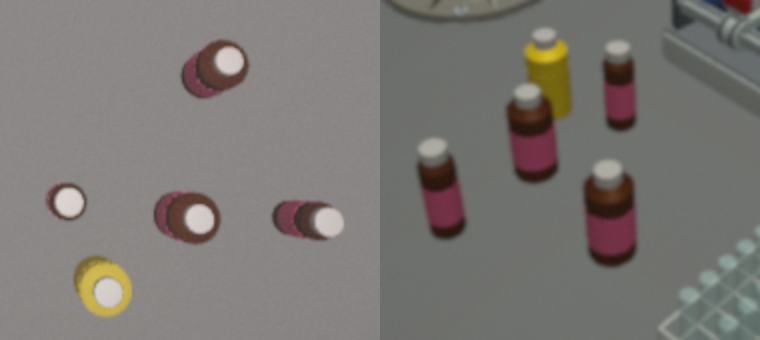

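There are two wide bottles: A at (0.436,-0.253) and B at (0.601,-0.290). The neighbours at (0.452,-0.119) and (0.437,-0.385) are clearly slimmer, and the fifth is yellow. The far amber bottle is a large one that isn't on the list. I'll move over the screw next.

>>> {"name": "apply_moves", "arguments": {
  "rows": [
    {"x": 2.4, "y": -5, "z": 0.4, "az": 0.12},
    {"x": 2.4, "y": -5, "z": 0.4, "az": 0.12},
    {"x": 2.4, "y": -5, "z": 0.4, "az": 0.12},
    {"x": 2.4, "y": -5, "z": 0.4, "az": 0.12},
    {"x": 2.4, "y": -5, "z": 0.4, "az": 0.12},
    {"x": 2.4, "y": -5, "z": 0.4, "az": 0.12},
    {"x": 2.4, "y": -5, "z": 0.4, "az": 0.12},
    {"x": 2.4, "y": -5, "z": 0.4, "az": 0.12},
    {"x": 2.4, "y": -5, "z": 0.4, "az": 0.12},
    {"x": 2.4, "y": -5, "z": 0.4, "az": 0.12}
  ]
}}

```text
invalid input at $.rows[0]: expected keys ax, ay, az, x, y, z, fingers
```

>>> {"name": "apply_moves", "arguments": {
  "rows": [
    {"x": 2.0, "y": -5},
    {"x": 2.0, "y": -5},
    {}
  ]
}}

```text
invalid input at $.rows[0]: expected keys ax, ay, az, x, y, z, fingers
```

```bash
cat >> h.py <<'E'
import json
def log():
    s=telemetry.read_state();open('log.jsonl','a').write(json.dumps({k:np.asarray(s[k]).tolist() for k in('joint_pos','eef_pos','tool_rot')})+'\n');return s
E
python3 - <<'E'
from h import *
np.set_printoptions(precision=3,suppress=True)
open('log.jsonl','a').write(json.dumps(dict(joint_pos=[-1.411,.426,.074,1.606,-.034,1.111,-.067],eef_pos=[.205,.643,.231],tool_rot=[[-.953,.304,0],[.304,.953,0],[0,0,-1]]))+'\n')
s=log();print(s['joint_pos'],s['eef_pos'],s['tool_rot'])
d=cam('wrist');save(d,'w1.png');print(d['eye'],d['rotation'])
for n in ['screw_grip','cradle_1','bar_face','shaker','screw','clamp']:
    for x in spot_point('wrist',n)[:4]+search_frame('wrist',n)[:2]: print(n,np.round(x['at']),round(x['conf'],2),atz(d,x['at'],{'screw_grip':.148,'cradle_1':.105,'bar_face':.098}.get(n,0)))
E
```

```text
[-1.412  0.426  0.074  1.606 -0.034  1.111 -0.067] [0.205 0.643 0.231] [[-0.953  0.304 -0.   ]
 [ 0.304  0.953 -0.   ]
 [ 0.    -0.    -1.   ]]
[0.134 0.665 0.375] [[ 0.304 -0.912 -0.276]
 [ 0.953  0.291  0.089]
 [-0.001 -0.29   0.957]]
shaker [ 86. 419.] 0.37 [0.446 0.29  0.   ]Traceback (most recent call last):
  File "<stdin>", line 7, in <module>
ValueError: it knows: bar_face, beaker, cradle, dish, screw_grip, shaker, slim, wide, wide_1_mid, wide_2_mid, wide_3_mid
```

View pics/w1.png

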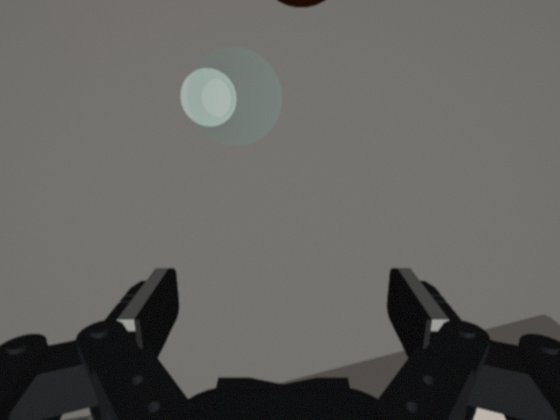

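>>> {"name": "apply_moves", "arguments": {
  "rows": [
    {"ax": 0, "ay": 0, "az": 0.12, "x": 2.4, "y": -5, "z": 0.4, "fingers": 1},
    {"ax": 0, "ay": 0, "az": 0.12, "x": 2.4, "y": -5, "z": 0.4, "fingers": 1},
    {"ax": 0, "ay": 0, "az": 0.12, "x": 2.4, "y": -5, "z": 0.4, "fingers": 1},
    {"ax": 0, "ay": 0, "az": 0.12, "x": 2.4, "y": -5, "z": 0.4, "fingers": 1},
    {"ax": 0, "ay": 0, "az": 0.12, "x": 2.4, "y": -5, "z": 0.4, "fingers": 1},
    {"ax": 0, "ay": 0, "az": 0.12, "x": 2.4, "y": -5, "z": 0.4, "fingers": 1},
    {"ax": 0, "ay": 0, "az": 0.12, "x": 2.4, "y": -5, "z": 0.4, "fingers": 1},
    {"ax": 0, "ay": 0, "az": 0.12, "x": 2.4, "y": -5, "z": 0.4, "fingers": 1},
    {"ax": 0, "ay": 0, "az": 0.12, "x": 2.4, "y": -5, "z": 0.4, "fingers": 1},
    {"ax": 0, "ay": 0, "az": 0.12, "x": 2.4, "y": -5, "z": 0.4, "fingers": 1}
  ]
}}

```text
clock: 3.2
eef_pos: [0.4457, 0.1414, 0.2718]
tool_rot: [[-0.99, 0.14, 0.001], [0.14, 0.99, 0.001], [-0.001, 0.001, -1.0]]
ft_force: [1.5, 1.1, -0.3]
width: 1.001
```

>>> {"name": "apply_moves", "arguments": {
  "rows": [
    {"ax": 0, "ay": 0, "az": 0, "x": 2, "y": -4, "z": 0, "fingers": 1},
    {"ax": 0, "ay": 0, "az": 0, "x": 2, "y": -4, "z": 0, "fingers": 1},
    {"ax": 0, "ay": 0, "az": 0, "x": 0, "y": 0, "z": 0, "fingers": 1},
    {"ax": 0, "ay": 0, "az": 0, "x": 0, "y": 0, "z": 0, "fingers": 1}
  ]
}}

```text
clock: 3.7
eef_pos: [0.485, 0.0634, 0.2713]
tool_rot: [[-0.99, 0.141, -0.0], [0.141, 0.99, 0.0], [0.0, 0.0, -1.0]]
ft_force: [-0.7, 0.7, 0.6]
width: 0.999
```

Run:
```python
from h import *
np.set_printoptions(precision=3,suppress=True)
s=log();print(s['joint_pos'],s['eef_pos'],s['tool_rot'])
d=cam('wrist');save(d,'w2.png');print(d['eye'],d['rotation'])
for n in ['screw_grip','cradle_1','bar_face','shaker']:
    for x in spot_point('wrist',n)[:4]: print(n,np.round(x['at']),round(x['conf'],2),atz(d,x['at'],{'screw_grip':.148,'cradle_1':.105,'bar_face':.098}.get(n,0)))
```

```text
[-0.718  0.073  0.487  1.986 -0.038  1.092  1.215] [0.485 0.063 0.271] [[-0.99   0.141 -0.   ]
 [ 0.141  0.99   0.   ]
 [ 0.     0.    -1.   ]]
[0.411 0.074 0.415] [[ 0.141 -0.948 -0.286]
 [ 0.99   0.135  0.042]
 [-0.001 -0.29   0.957]]
screw_grip [255. 244.] 0.68 [0.519 0.035 0.148]
cradle_1 [537. 176.] 0.95 [0.508 0.286 0.105]
cradle_1 [435. 178.] 0.84 [0.498 0.197 0.105]
cradle_1 [323. 181.] 0.82 [0.486 0.099 0.105]
bar_face [426. 210.] 0.56 [0.529 0.191 0.098]
shaker [391. 202.] 0.61 [0.549 0.186 0.   ]
shaker [219. 376.] 0.24 [ 0.772 -0.069 -0.   ]
```

View pics/w2.png

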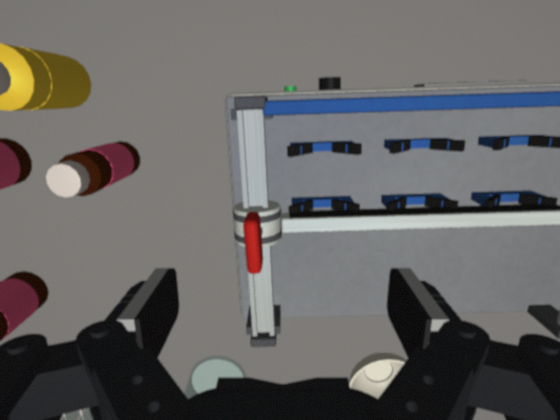

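The wrist view shows the red grip at (253,243), lying close to the slotted rail's direction. The cradles are at about (323,181), (435,178) and (537,176). I'll refine the shaker yaw and the screw's angle by colour.

Run:
```python
from h import *
np.set_printoptions(precision=3,suppress=True)
d=cam('wrist');im=np.array(d['pixels']).astype(int);R,G,B=im[...,0],im[...,1],im[...,2]
bl=(B>R+50)&(B>G+30);bl[115:]=0
cols=np.arange(275,560,5);top=[(c,np.where(bl[:,c])[0].min()) for c in cols if bl[:,c].any()];bot=[(c,np.where(bl[:,c])[0].max()+1) for c in cols if bl[:,c].any()]
for nm,e,z in (('top edge',top,.106),('bottom',bot,.106)):
    P=np.array([atz(d,x,z) for x in e]);k=np.polyfit(P[:,1],P[:,0],1);print(nm,k,np.std(P[:,0]-np.polyval(k,P[:,1])),'yaw',-np.arctan(k[0]),e[::14])
rd=(R>G+70)&(R>B+70)&(R>120);rd[:180]=0;rd[300:]=0
ys,xs=np.where(rd);print('red',len(xs),xs.min(),xs.max(),ys.min(),ys.max())
# top face: brighter red
c,sz,a=cv2.minAreaRect(np.stack([xs,ys],1).astype(np.float32));print(c,sz,a)
for y in range(ys.min(),ys.max()+1,5):
    q=np.where(rd[y])[0];print(y,q.min(),q.max(),im[y,int(q.mean())], atz(d,((q.min()+q.max())/2,y),.158)[:2])
save(d,'w2c.png',(200,80,400,300),3)
```

```text
top edge [0.112 0.406] 0.00023324064306960195 yaw -0.11124004367884004 [(np.int64(275), np.int64(101)), (np.int64(345), np.int64(99)), (np.int64(415), np.int64(97)), (np.int64(485), np.int64(95)), (np.int64(555), np.int64(93))]
bottom [0.111 0.417] 0.00023560273607899898 yaw -0.11008873069718396 [(np.int64(275), np.int64(115)), (np.int64(345), np.int64(113)), (np.int64(415), np.int64(111)), (np.int64(485), np.int64(109)), (np.int64(555), np.int64(106))]
red 683 243 259 221 272
(251.4621124267578, 246.5448455810547) (51.654293060302734, 13.61945915222168) 85.2363510131836
221 247 253 [129  27  24] [0.497 0.037]
226 243 256 [181  38  34] [0.501 0.036]
231 244 257 [184  39  35] [0.505 0.036]
236 244 257 [184  39  35] [0.509 0.035]
241 245 257 [186  40  35] [0.513 0.035]
246 245 258 [185  40  36] [0.517 0.034]
251 246 258 [184  41  34] [0.521 0.034]
256 246 259 [182  37  31] [0.526 0.034]
261 246 259 [180  35  31] [0.53  0.033]
266 247 259 [181  37  33] [0.534 0.033]
271 248 258 [175  37  32] [0.538 0.032]
```

View pics/w2c.png

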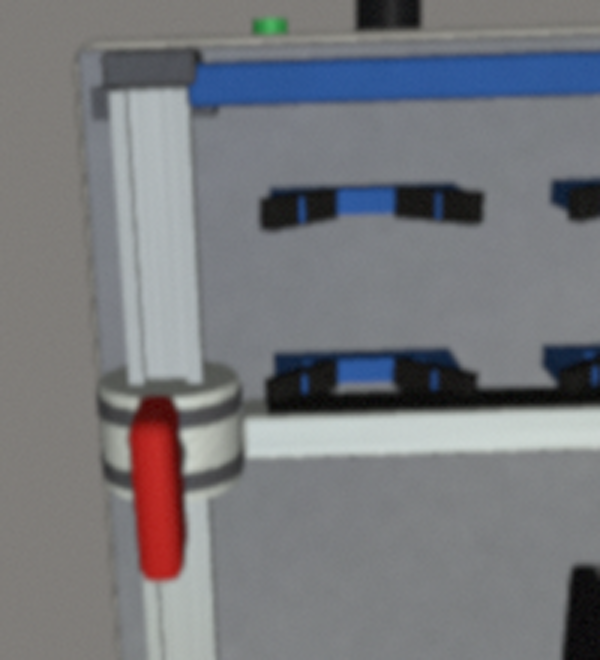

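The shaker frame comes out at origin (0.544,0.1875) with yaw -0.111. The clamp reads about 0.028, the screw about 0 and its grip is at (0.5175,0.0345). I'll go down and grip it.

>>> {"name": "apply_moves", "arguments": {
  "rows": [
    {"ax": 0, "ay": 0, "az": 0.11, "x": 1.6, "y": -1.4, "z": 0, "fingers": 1},
    {"ax": 0, "ay": 0, "az": 0.11, "x": 1.6, "y": -1.5, "z": -2, "fingers": 1},
    {"ax": 0, "ay": 0, "az": 0, "x": 0, "y": 0, "z": -4, "fingers": 1},
    {"ax": 0, "ay": 0, "az": 0, "x": 0, "y": 0, "z": -4, "fingers": 1},
    {"ax": 0, "ay": 0, "az": 0, "x": 0, "y": 0, "z": -3, "fingers": 1},
    {"ax": 0, "ay": 0, "az": 0, "x": 0, "y": 0, "z": -1, "fingers": 1},
    {"ax": 0, "ay": 0, "az": 0, "x": 0, "y": 0, "z": 0, "fingers": 1}
  ]
}}

```text
clock: 4.88
eef_pos: [0.5172, 0.0341, 0.1314]
tool_rot: [[-0.994, 0.11, -0.0], [0.11, 0.994, -0.0], [0.0, -0.0, -1.0]]
ft_force: [-0.2, 0.5, 0.4]
width: 1.004
```

>>> {"name": "apply_moves", "arguments": {
  "rows": [
    {"ax": 0, "ay": 0, "az": 0, "x": 0, "y": 0, "z": 0, "fingers": -1},
    {"ax": 0, "ay": 0, "az": 0, "x": 0, "y": 0, "z": 0, "fingers": -1},
    {"ax": 0, "ay": 0, "az": 0, "x": 0, "y": 0, "z": 0, "fingers": -1},
    {"ax": 0, "ay": 0, "az": 0, "x": 0, "y": 0, "z": 0, "fingers": -1},
    {"ax": 0, "ay": 0, "az": 0, "x": 0, "y": 0, "z": 0, "fingers": -1},
    {"ax": 0, "ay": 0, "az": 0, "x": 0, "y": 0, "z": 0, "fingers": -1},
    {"ax": 0, "ay": 0, "az": 0, "x": 0, "y": 0, "z": 0, "fingers": -1},
    {"ax": 0, "ay": 0, "az": 0, "x": 0, "y": 0, "z": 0, "fingers": -1}
  ],
  "newtons": 50
}}

```text
clock: 5.88
eef_pos: [0.5178, 0.0345, 0.1317]
tool_rot: [[-0.994, 0.11, 0.001], [0.11, 0.994, 0.0], [-0.001, 0.001, -1.0]]
ft_force: [2.2, 4.1, 5.3]
width: 0.128
```

Run:
```python
from h import *
np.set_printoptions(precision=3,suppress=True)
s=log();print(s['joint_pos'],s['eef_pos'],s['tool_rot'],s['ft_force'],s['wrist_torque'],s['width'])
```

```text
[-0.597  0.319  0.486  2.071 -0.207  0.797  1.474] [0.518 0.034 0.132] [[-0.994  0.11   0.001]
 [ 0.11   0.994  0.   ]
 [-0.001  0.001 -1.   ]] [2.211 4.136 5.339] [ 0.846 -0.496  0.032] 0.12815051019520124
```

>>> {"name": "apply_moves", "arguments": {
  "rows": [
    {"ax": 0, "ay": 0, "az": 0.7, "x": 0, "y": 0, "z": 0, "fingers": -1},
    {"ax": 0, "ay": 0, "az": 0.7, "x": 0, "y": 0, "z": 0, "fingers": -1},
    {"ax": 0, "ay": 0, "az": 0.7, "x": 0, "y": 0, "z": 0, "fingers": -1},
    {"ax": 0, "ay": 0, "az": 0.7, "x": 0, "y": 0, "z": 0, "fingers": -1},
    {"ax": 0, "ay": 0, "az": 0.7, "x": 0, "y": 0, "z": 0, "fingers": -1},
    {"ax": 0, "ay": 0, "az": 0.7, "x": 0, "y": 0, "z": 0, "fingers": -1},
    {"ax": 0, "ay": 0, "az": 0.7, "x": 0, "y": 0, "z": 0, "fingers": -1},
    {"ax": 0, "ay": 0, "az": 0.7, "x": 0, "y": 0, "z": 0, "fingers": -1},
    {"ax": 0, "ay": 0, "az": 0.7, "x": 0, "y": 0, "z": 0, "fingers": -1},
    {"ax": 0, "ay": 0, "az": 0.5, "x": 0, "y": 0, "z": 0, "fingers": -1}
  ]
}}

```text
clock: 7.12
eef_pos: [0.5176, 0.0329, 0.1317]
tool_rot: [[-0.667, -0.745, 0.001], [-0.745, 0.667, -0.001], [0.0, -0.001, -1.0]]
ft_force: [1.3, -6.2, 8.4]
width: 0.131
```

>>> {"name": "apply_moves", "arguments": {
  "rows": [
    {"ax": 0, "ay": 0, "az": 0, "x": 0, "y": 0, "z": 0, "fingers": -1},
    {"ax": 0, "ay": 0, "az": 0, "x": 0, "y": 0, "z": 0, "fingers": -1},
    {"ax": 0, "ay": 0, "az": 0, "x": 0, "y": 0, "z": 0, "fingers": -1}
  ]
}}

```text
clock: 7.5
eef_pos: [0.5176, 0.0329, 0.1317]
tool_rot: [[-0.669, -0.743, 0.001], [-0.743, 0.669, -0.001], [0.0, -0.001, -1.0]]
ft_force: [1.3, -4.1, 8.3]
width: 0.132
```

Run:
```python
from h import *
np.set_printoptions(precision=3,suppress=True)
s=log();print(s['joint_pos'],s['eef_pos'],s['tool_rot'],s['ft_force'],s['wrist_torque'],s['width'])
```

```text
[-0.428  0.299  0.283  2.062 -0.114  0.794  2.332] [0.518 0.033 0.132] [[-0.669 -0.743  0.001]
 [-0.743  0.669 -0.001]
 [ 0.    -0.001 -1.   ]] [ 1.288 -4.126  8.344] [-1.044 -0.137  0.077] 0.13197182643651448
```

>>> {"name": "apply_moves", "arguments": {
  "rows": [
    {"ax": 0, "ay": 0, "az": 0, "x": 1.04, "y": -0.115, "z": 0, "fingers": -1},
    {"ax": 0, "ay": 0, "az": 0, "x": 1.04, "y": -0.115, "z": 0, "fingers": -1},
    {"ax": 0, "ay": 0, "az": 0, "x": 1.04, "y": -0.115, "z": 0, "fingers": -1},
    {"ax": 0, "ay": 0, "az": 0, "x": 1.04, "y": -0.115, "z": 0, "fingers": -1},
    {"ax": 0, "ay": 0, "az": 0, "x": 0, "y": 0, "z": 0, "fingers": -1}
  ]
}}

```text
clock: 8.12
eef_pos: [0.5597, 0.0282, 0.1317]
tool_rot: [[-0.669, -0.743, 0.001], [-0.743, 0.669, -0.001], [0.0, -0.002, -1.0]]
ft_force: [0.9, -3.8, 10.2]
width: 0.132
```

>>> {"name": "apply_moves", "arguments": {
  "rows": [
    {"ax": 0, "ay": 0, "az": 0, "x": 1.04, "y": -0.115, "z": 0, "fingers": -1},
    {"ax": 0, "ay": 0, "az": 0, "x": 1.04, "y": -0.115, "z": 0, "fingers": -1},
    {"ax": 0, "ay": 0, "az": 0, "x": 1.04, "y": -0.115, "z": 0, "fingers": -1},
    {"ax": 0, "ay": 0, "az": 0, "x": 1.04, "y": -0.115, "z": 0, "fingers": -1},
    {"ax": 0, "ay": 0, "az": 0, "x": 1.04, "y": -0.115, "z": 0, "fingers": -1},
    {"ax": 0, "ay": 0, "az": 0, "x": 0.9, "y": -0.1, "z": 0, "fingers": -1},
    {"ax": 0, "ay": 0, "az": 0, "x": 0, "y": 0, "z": 0, "fingers": -1},
    {"ax": 0, "ay": 0, "az": 0, "x": 0, "y": 0, "z": 0, "fingers": -1},
    {"ax": 0, "ay": 0, "az": 0, "x": 0, "y": 0, "z": 0, "fingers": -1}
  ]
}}

```text
clock: 9.25
eef_pos: [0.6202, 0.0215, 0.1317]
tool_rot: [[-0.669, -0.743, 0.001], [-0.743, 0.669, -0.001], [0.0, -0.001, -1.0]]
ft_force: [0.8, -2.9, 7.2]
width: 0.129
```

Run:
```python
from h import *
np.set_printoptions(precision=3,suppress=True)
s=log();print(s['joint_pos'],s['eef_pos'],s['tool_rot'],s['ft_force'],s['wrist_torque'],s['width'])
t=cam('top');save(t,'top2.png',(80,150,480,350),2)
for n in ['wide_1','slim_1','screw_grip','bar_face']:
    print(n,[(np.round(x['at']),round(x['conf'],2),atz(t,x['at'],{'screw_grip':.148,'bar_face':.098}.get(n,0))[:2]) for x in spot_point('top',n)][:5])
```

```text
[-0.356  0.452  0.282  1.834 -0.158  0.876  2.409] [0.62  0.022 0.132] [[-0.669 -0.743  0.001]
 [-0.743  0.669 -0.001]
 [ 0.    -0.001 -1.   ]] [ 0.829 -2.946  7.241] [-0.762 -0.292 -0.017] 0.12946160339372428
wide_1 [(array([370., 287.]), 0.81, array([ 0.436, -0.256])), (array([327., 320.]), 0.7, array([ 0.359, -0.157])), (array([378., 218.]), 0.69, array([ 0.599, -0.28 ]))]
slim_1 [(array([423., 284.]), 0.95, array([ 0.444, -0.382])), (array([312., 277.]), 0.83, array([ 0.457, -0.122]))]
screw_grip []
bar_face []
```

View pics/top2.png

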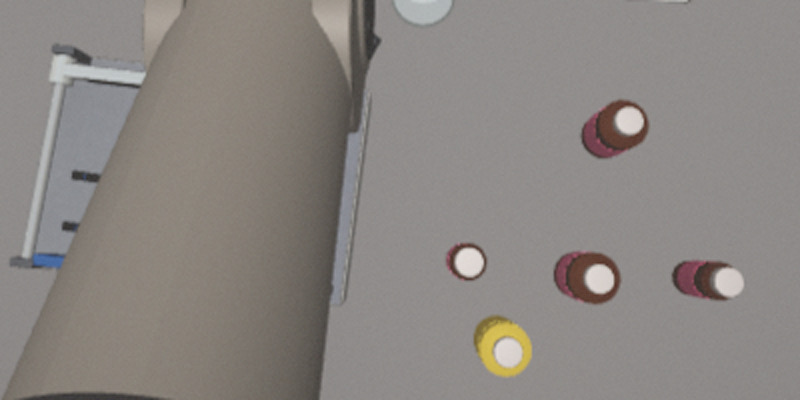

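The top view shows the bar at the open end, with the bottles where they were. I'll release the screw, rise, and fit a kinematic model from the logged states to plan the tilted grasps.

>>> {"name": "apply_moves", "arguments": {
  "rows": [
    {"ax": 0, "ay": 0, "az": 0, "x": 0, "y": 0, "z": 0, "fingers": 1},
    {"ax": 0, "ay": 0, "az": 0, "x": 0, "y": 0, "z": 0, "fingers": 1},
    {"ax": 0, "ay": 0, "az": 0, "x": 0, "y": 0, "z": 0, "fingers": 1},
    {"ax": 0, "ay": 0, "az": 0, "x": 0, "y": 0, "z": 0, "fingers": 1},
    {"ax": 0, "ay": 0, "az": 0, "x": 0, "y": 0, "z": 3, "fingers": 1},
    {"ax": 0, "ay": 0, "az": 0, "x": 0, "y": 0, "z": 5, "fingers": 1},
    {"ax": 0, "ay": 0, "az": -0.5, "x": -1, "y": 0, "z": 5, "fingers": 1},
    {"ax": 0, "ay": 0, "az": -0.8, "x": -1, "y": -1, "z": 5, "fingers": 1},
    {"ax": 0, "ay": 0, "az": -0.8, "x": -1, "y": -3, "z": 0, "fingers": 1},
    {"ax": 0, "ay": 0, "az": 0, "x": 0, "y": 0, "z": 0, "fingers": 1}
  ]
}}

```text
clock: 10.75
eef_pos: [0.5892, -0.0196, 0.3121]
tool_rot: [[-0.857, -0.515, 0.001], [-0.515, 0.857, -0.0], [-0.001, -0.001, -1.0]]
ft_force: [0.2, 1.4, 0.1]
width: 1.004
```

```bash
cat > fk.py <<'E'
from h import *
from scipy.optimize import least_squares
from scipy.spatial.transform import Rotation as Ro
def fk(q,p):
    c1,z0,a1,L1,a2,L2,a3,L3,c7=p
    R=np.eye(3);P=np.array([0,0,z0]);pts=[P]
    def rot(ax,a): 
        nonlocal R;R=R@Ro.from_euler(ax,a).as_matrix()
    def tr(x,z):
        nonlocal P;P=P+R@[x,0,z];pts.append(P)
    rot('z',-q[0]+c1);rot('y',q[1]);tr(a1,L1);rot('z',-q[2]);rot('y',q[3]);tr(a2,L2);rot('z',-q[4]);rot('y',q[5]);tr(a3,L3);rot('z',-q[6]+c7)
    return P,R,pts
D=[json.loads(l) for l in open('log.jsonl')]
def res(p):
    o=[]
    for d in D:
        P,R,_=fk(d['joint_pos'],p);o+=list((P-d['eef_pos']))+list(.3*(R-np.array(d['tool_rot'])).ravel())
    return np.array(o)
def fit():
    best=None
    for c1 in(-.15,0):
        for c7 in (0,np.pi/2,np.pi,-np.pi/2):
            r_=least_squares(res,[c1,.3,0,.5,0,.5,0,.3,c7])
            if best is None or r_.cost<best.cost: best=r_
    return best.x,best
E
python3 - <<'E'
from h import *
log()
from fk import *
np.set_printoptions(precision=4,suppress=True)
p,b=fit();print(p,b.cost,np.abs(b.fun).max())
s=telemetry.read_state();print(s['joint_pos'],s['eef_pos'],s['width'])
E
```

```text
[-0.0937  1.3029 -0.0166  0.5334 -0.0048  0.487  -0.0329  1.3486  1.477 ] 8.915040651123297e-05 0.006194693833041123
[-0.4031  0.2294  0.3946  1.7233 -0.0935  1.2063  2.1277] [ 0.5892 -0.0196  0.3121] 1.0038453762970878
```

>>> {"name": "apply_moves", "arguments": {
  "rows": [
    {"ax": 0, "ay": 0, "az": -0.8, "x": 0, "y": -3, "z": 2, "fingers": 1},
    {"ax": 0, "ay": 0, "az": -0.8, "x": 0, "y": -3, "z": 2, "fingers": 1},
    {"ax": 0, "ay": 0, "az": -0.8, "x": 0, "y": -3, "z": 0, "fingers": 1},
    {"ax": 0, "ay": 0.8, "az": 0, "x": 0, "y": -2, "z": 0, "fingers": 1},
    {"ax": 0, "ay": 0.8, "az": 0, "x": 0, "y": 0, "z": 0, "fingers": 1},
    {"ax": 0, "ay": 0.8, "az": 0, "x": 0, "y": 0, "z": 0, "fingers": 1},
    {"ax": 0, "ay": 0, "az": 0, "x": 0, "y": 0, "z": 0, "fingers": 1}
  ]
}}

```text
clock: 11.62
eef_pos: [0.5907, -0.1263, 0.3489]
tool_rot: [[-0.922, -0.199, -0.332], [-0.211, 0.978, -0.001], [0.325, 0.069, -0.943]]
ft_force: [-0.5, -0.6, -0.6]
width: 1.004
```

```bash
python3 -c "
from h import *
log()"
```

>>> {"name": "apply_moves", "arguments": {
  "rows": [
    {"ax": 0, "ay": 0.8, "az": 0, "x": 0, "y": 0, "z": 0, "fingers": 1},
    {"ax": 0, "ay": 0.8, "az": 0, "x": 0, "y": 0, "z": 0, "fingers": 1},
    {"ax": 0, "ay": 0.8, "az": 0, "x": 0, "y": 0, "z": 0, "fingers": 1},
    {"ax": 0, "ay": 0.8, "az": 0, "x": 0, "y": 0, "z": 0, "fingers": 1},
    {"ax": 0, "ay": 0, "az": 0, "x": 0, "y": 0, "z": 0, "fingers": 1}
  ]
}}

```text
clock: 12.25
eef_pos: [0.5813, -0.1273, 0.3388]
tool_rot: [[-0.702, -0.155, -0.695], [-0.21, 0.978, -0.006], [0.68, 0.142, -0.719]]
ft_force: [-0.8, 1.2, 0.3]
width: 0.999
```

Run:
```python
from h import *
s=log()
from fk import *
np.set_printoptions(precision=4,suppress=True)
print(s['joint_pos'],s['eef_pos'],s['tool_rot'])
p,b=fit();print(p,b.cost,np.abs(b.fun).max());print(b.fun.reshape(-1,12)[:,:3])
t=cam('top');save(t,'top3.png')
```

```text
[-0.2011  0.7287  0.5181  1.1861 -0.1136  2.0455  2.1054] [ 0.5813 -0.1273  0.3388] [[-0.7022 -0.1548 -0.695 ]
 [-0.2099  0.9777 -0.0058]
 [ 0.6804  0.1418 -0.719 ]]
[-0.0844  0.2817 -0.0293  0.5375 -0.0148  0.5096 -0.0192  0.3309  1.4895] 0.0006435908725570371 0.017584163120659097
[[-0.0034  0.0037  0.0086]
 [-0.0039  0.0038  0.0082]
 [-0.0029  0.005  -0.0038]
 [-0.0023 -0.0008 -0.0065]
 [-0.0011  0.0089 -0.0048]
 [-0.      0.0004  0.0007]
 [-0.0014  0.0003  0.0016]
 [-0.0015 -0.0035  0.0002]
 [-0.0013 -0.0018 -0.0042]]
```

```bash
cat > fk.py <<'E'
from h import *
from scipy.optimize import least_squares
from scipy.spatial.transform import Rotation as Ro
AX='zyzyzyz';SG=np.array([-1,1,-1,1,-1,1,-1])
def fk(q,p):
    off=p[:7];tr=p[7:].reshape(7,3)   # translation after joint i (tr[0]: base)
    R=np.eye(3);P=tr[0].copy();pts=[P]
    for i in range(7):
        R=R@Ro.from_euler(AX[i],SG[i]*q[i]+off[i]).as_matrix()
        if i<6: P=P+R@tr[i+1];pts.append(P)
    return P,R,pts
P0=np.zeros(28);P0[6]=np.pi/2;P0[7+2]=.28;P0[7+6+2]=.53;P0[7+12+2]=.5;P0[7+18+2]=.33
D=[json.loads(l) for l in open('log.jsonl')]
def res(p):
    o=[]
    for d in D:
        P,R,_=fk(d['joint_pos'],p);o+=list((P-d['eef_pos']))+list(.3*(R-np.array(d['tool_rot'])).ravel())
    return np.concatenate([o,.002*(p-P0)])
def fit():
    b=least_squares(res,P0);return b.x,b
LO=np.array([-2.85,-.5,-1.23,.21,-1.02,.16,-2.73]);HI=np.array([2.85,2.14,1.37,2.46,4.16,2.05,2.73])
def ik(p,pos,R,q0s,w=.02):
    best=None
    for q0 in q0s:
        f=lambda q:np.concatenate([(fk(q,p)[0]-pos)*10,(fk(q,p)[1]-R).ravel()*2,w*(q-q0)])
        b=least_squares(f,np.clip(q0,LO+.03,HI-.03),bounds=(LO+.02,HI-.02))
        e=np.abs(fk(b.x,p)[0]-pos).max()+np.abs(fk(b.x,p)[1]-R).max()
        if best is None or e<best[0]: best=(e,b.x)
    return best
E
python3 - <<'E'
from fk import *
np.set_printoptions(precision=3,suppress=True)
p,b=fit();n=len(D)*12;print(p[:7],p[7:].reshape(7,3),np.abs(b.fun[:n]).max());print(b.fun[:n].reshape(-1,12)[:,:3]);np.save('p.npy',p)
q=np.array(D[-1]['joint_pos'])
rng=np.random.default_rng(0)
seeds=[q]+[rng.uniform(LO,HI) for _ in range(12)]
def Rot(az,dep,up=1):
    # tool z pointing at azimuth az with depression dep, tool x upward-ish (up=1)
    z=np.array([np.cos(az)*np.cos(dep),np.sin(az)*np.cos(dep),-np.sin(dep)]);x=np.array([np.cos(az)*np.sin(dep),np.sin(az)*np.sin(dep),np.cos(dep)])*up
    return np.stack([x,np.cross(z,x),z],1)
for nm,c in (('B',(.601,-.29)),('A',(.436,-.253))):
    for azd in (-90,-60,-120,180,150,-150,-30):
        for dep in (20,35,45):
            for up in (1,-1):
                R=Rot(np.radians(azd),np.radians(dep),up);pos=np.array([*c,.065])+.019*R[:,2]
                e,x=ik(p,pos,R,seeds,.002)
                if e<.02: print(nm,azd,dep,up,round(e,3),x,'wrist',fk(x,p)[2][5])
E
```

```text
[ 0.    -0.     0.     0.001  0.    -0.001  1.571] [[-0.    -0.     0.282]
 [ 0.    -0.014  0.002]
 [ 0.    -0.014  0.542]
 [ 0.    -0.018  0.012]
 [-0.001 -0.018  0.497]
 [ 0.     0.    -0.003]
 [ 0.     0.     0.339]] 0.00027973892775493003
[[ 0. -0.  0.]
 [-0.  0. -0.]
 [-0.  0. -0.]
 [ 0.  0.  0.]
 [ 0.  0. -0.]
 [-0.  0. -0.]
 [-0.  0. -0.]
 [-0. -0.  0.]
 [-0. -0. -0.]]
B -90 20 1 0.0 [ 0.137  0.902 -0.339  1.893  1.47   1.519  1.924] wrist [0.601 0.011 0.174]
B -90 20 -1 0.0 [-0.68   1.106  0.754  1.942  0.851  0.736 -0.96 ] wrist [0.601 0.011 0.174]
B -90 35 1 0.0 [-0.578  0.918  0.704  1.96   0.756  0.631  2.394] wrist [ 0.601 -0.028  0.249]
B -90 35 -1 0.0 [-0.573  0.915  0.696  1.96   0.765  0.635 -0.754] wrist [ 0.601 -0.028  0.249]
B -90 45 1 0.0 [-0.479  0.807  0.647  1.954  0.637  0.586  2.592] wrist [ 0.601 -0.064  0.291]
B -90 45 -1 0.0 [-0.462  0.797  0.623  1.953  0.666  0.599 -0.573] wrist [ 0.601 -0.064  0.291]
B -60 20 1 0.0 [-0.002  0.807 -0.09   2.236  1.992  1.239  1.695] wrist [ 0.451 -0.029  0.174]
B -60 20 -1 0.0 [ 0.902  1.334 -1.21   2.19   2.47   2.01  
[... 5065 characters left out ...]
st [ 0.632 -0.366  0.291]
A 150 45 -1 0.0 [ 0.648  0.835 -0.314  1.594  0.1    1.524 -1.802] wrist [ 0.632 -0.366  0.291]
A -150 20 1 0.0 [-0.256  1.034  0.454  1.679  0.302  1.511  2.114] wrist [ 0.697 -0.103  0.174]
A -150 20 -1 0.0 [ 0.285  0.983 -0.331  1.641  0.69   1.814 -1.456] wrist [ 0.697 -0.103  0.174]
A -150 35 1 0.0 [-0.234  0.883  0.453  1.774  0.244  1.32   2.144] wrist [ 0.663 -0.122  0.249]
A -150 35 -1 0.0 [ 0.385  0.854 -0.418  1.732  0.684  1.617 -1.446] wrist [ 0.663 -0.122  0.249]
A -150 45 1 0.0 [ 0.889  1.099 -1.169  1.773  1.019  1.9    1.414] wrist [ 0.632 -0.14   0.291]
A -150 45 -1 0.0 [ 0.39   0.75  -0.369  1.803  0.628  1.429 -1.381] wrist [ 0.632 -0.14   0.291]
```

View pics/top3.png

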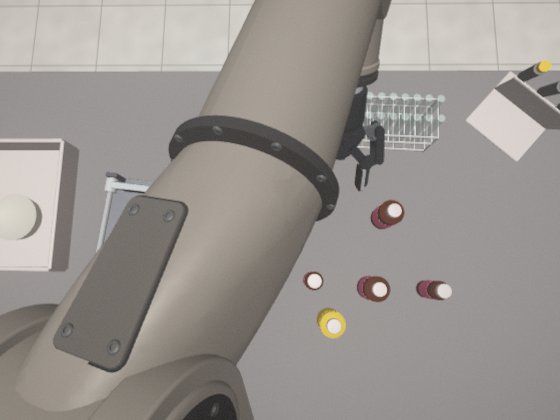

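The kinematic model fits to 0.3 mm. The top view shows the tool tilted over the bench and the bottles undisturbed. I'll pick B with the tool pointing at azimuth -110° and 30° down, then lay it with the same lean and its cap towards the rail. Next is a small planner for the increments, with a joint check.

```bash
cat > plan.py <<'E'
from fk import *
np.set_printoptions(precision=3,suppress=True)
p=np.load('p.npy');O=np.array([.5438,.1875,0]);yaw=-.111
ex=np.array([np.cos(yaw),np.sin(yaw),0]);ey=np.array([-np.sin(yaw),np.cos(yaw),0])
def Rot(az,dep):
    az,dep=np.radians(az),np.radians(dep)
    z=np.array([np.cos(az)*np.cos(dep),np.sin(az)*np.cos(dep),-np.sin(dep)]);x=np.array([np.cos(az)*np.sin(dep),np.sin(az)*np.sin(dep),np.cos(dep)])
    return np.stack([x,np.cross(z,x),z],1)
def Rdown(lean,yaw_=yaw): # tool down, tip leaning to +ex, tool x towards -ex
    return Rot(np.degrees(yaw_)+180,180-(90-0)+lean-0) if 0 else Ro.from_euler('z',yaw_).as_matrix()@Ro.from_euler('y',-np.radians(lean)).as_matrix()@np.array([[-1,0,0],[0,1,0],[0,0,-1.]])
def seg(P1,R1,P2,R2,q,n=None,show=True):
    rv=Ro.from_matrix(R2@R1.T).as_rotvec();dp=(P2-P1)
    N=n or int(np.ceil(max(np.linalg.norm(dp)/.045,np.linalg.norm(rv)/np.radians(7),1)))
    qm=0;q0=q
    for k in range(1,N+1):
        e,qn=ik(p,P1+dp*k/N,Ro.from_rotvec(rv*k/N).as_matrix()@R1,[q],.02);qm=max(qm,np.abs(qn-q).max()*8)
        if e>.01: print('  IK err',k,round(e,3),qn)
        q=qn
    print(N,'rows turn',np.round(np.degrees(rv)/8/N,3),'shift',np.round(dp*100/N,2),'-> ',P2,'q',q,'max qd',round(qm,2))
    return q
E
python3 - <<'E'
from plan import *
s=log();q=s['joint_pos'];P,R=s['eef_pos'],s['tool_rot']
B=np.array([.600,-.289,.063]);Rp=Rot(-110,30);z=Rp[:,2]
w=[(B+z*(.024-.20),Rp),(B+z*(.024-.11),Rp),(B+z*.024,Rp),(B+z*.024+[0,0,.22],Rp)]
for c in (.092,0,-.092):
    Rl=Rdown(30);C=O+ex*-.043+ey*c+[0,0,.105];print(Rl);
    q_=q;P_,R_=P,R
    w2=w+[(C+Rl[:,2]*.024+[0,0,.17],Rl),(C+Rl[:,2]*.024+[0,0,.003],Rl)]
    for a,b in w2: q_=seg(P_,R_,a,b,q_);P_,R_=a,b
E
```

```text
[[-0.861  0.111  0.497]
 [ 0.096  0.994 -0.055]
 [-0.5    0.    -0.866]]
10 rows turn [-0.221  0.102  0.771] shift [ 0.71 -0.18 -1.89] ->  [ 0.652 -0.146  0.151] q [-0.507  0.862  0.394  1.535  0.58   1.424  2.358] max qd 0.61
3 rows turn [0. 0. 0.] shift [-0.89 -2.44 -1.5 ] ->  [ 0.625 -0.219  0.106] q [-0.441  0.886  0.41   1.635  0.625  1.275  2.325] max qd 0.4
3 rows turn [0. 0. 0.] shift [-1.09 -2.98 -1.83] ->  [ 0.593 -0.309  0.051] q [-0.349  0.944  0.437  1.718  0.693  1.096  2.282] max qd 0.48
5 rows turn [0. 0. 0.] shift [0.  0.  4.4] ->  [ 0.593 -0.309  0.271] q [-0.395  0.636  0.503  1.683  0.723  1.332  2.521] max qd 0.54
17 rows turn [ 0.371 -0.598 -0.435] shift [-0.41  3.48 -0.1 ] ->  [0.523 0.282 0.254] q [-1.118  0.101  0.296  2.098  0.611  0.718  0.21 ] max qd 2.14
4 rows turn [0. 0. 0.] shift [ 0.    0.   -4.18] ->  [0.523 0.282 0.087] q [-1.199  0.402  0.424  2.236  0.885  0.334 -0.188] max qd 1.02
[[-0.861  0.111  0.497]
 [ 0.096  0.994 -0.055]
 [-0.5    0.    -0.866]]
10 rows turn [-0.221  0.102  0.771] shift [ 0.71 -0.18 -1.89] ->  [ 0.652 -0.146  0.151] q [-0.
[... 995 characters left out ...]
ws turn [0. 0. 0.] shift [-0.89 -2.44 -1.5 ] ->  [ 0.625 -0.219  0.106] q [-0.441  0.886  0.41   1.635  0.625  1.275  2.325] max qd 0.4
3 rows turn [0. 0. 0.] shift [-1.09 -2.98 -1.83] ->  [ 0.593 -0.309  0.051] q [-0.349  0.944  0.437  1.718  0.693  1.096  2.282] max qd 0.48
5 rows turn [0. 0. 0.] shift [0.  0.  4.4] ->  [ 0.593 -0.309  0.271] q [-0.395  0.636  0.503  1.683  0.723  1.332  2.521] max qd 0.54
17 rows turn [ 0.371 -0.598 -0.435] shift [-0.53  2.4  -0.1 ] ->  [0.503 0.1   0.254] q [-0.72  -0.109  0.184  2.297  0.598  0.604  0.488] max qd 2.18
4 rows turn [0. 0. 0.] shift [ 0.    0.   -4.18] ->  [0.503 0.1   0.087] q [-0.429  0.236 -0.106  2.44   1.483  0.329 -0.472] max qd 3.33
```

Run:
```python
from plan import *
s=log();q=s['joint_pos'];P,R=s['eef_pos'],s['tool_rot']
B=np.array([.600,-.289,.063]);Rp=Rot(-110,22);z=Rp[:,2]
w=[(B+z*(.024-.20)+[0,0,.06],Rp),(B+z*(.024-.13),Rp),(B+z*.024,Rp),(B+z*.024+[0,0,.2],Rp)]
c=.092;Rl=Rdown(22);C=O+ex*-.043+ey*c+[0,0,.105]
w+=[(C+Rl[:,2]*.024+[0,0,.17],Rl),(C+Rl[:,2]*.024+[0,0,.003],Rl)]
for a,b in w: q=seg(P,R,a,b,q);P,R=a,b
```

```text
10 rows turn [-0.287  0.184  0.771] shift [ 0.74 -0.08 -1.52] ->  [ 0.656 -0.136  0.189] q [-0.543  0.893  0.409  1.491  0.641  1.551  2.357] max qd 0.65
3 rows turn [0. 0. 0.] shift [-0.74 -2.03 -2.87] ->  [ 0.634 -0.197  0.103] q [-0.482  0.974  0.404  1.577  0.662  1.388  2.272] max qd 0.44
3 rows turn [0. 0. 0.] shift [-1.37 -3.78 -1.62] ->  [ 0.592 -0.31   0.054] q [-0.376  1.016  0.441  1.691  0.748  1.186  2.217] max qd 0.55
5 rows turn [0. 0. 0.] shift [0. 0. 4.] ->  [ 0.592 -0.31   0.254] q [-0.422  0.725  0.512  1.696  0.79   1.362  2.434] max qd 0.5
17 rows turn [ 0.371 -0.598 -0.435] shift [-0.42  3.49 -0.01] ->  [0.52  0.283 0.253] q [-1.105  0.129  0.361  2.025  0.353  0.773  0.48 ] max qd 1.79
4 rows turn [0. 0. 0.] shift [ 0.    0.   -4.18] ->  [0.52  0.283 0.086] q [-1.098  0.394  0.386  2.165  0.398  0.384  0.349] max qd 0.79
```

>>> {"name": "apply_moves", "arguments": {
  "rows": [
    {"ax": -0.287, "ay": 0.184, "az": 0.771, "x": 0.74, "y": -0.08, "z": -1.52, "fingers": 1},
    {"ax": -0.287, "ay": 0.184, "az": 0.771, "x": 0.74, "y": -0.08, "z": -1.52, "fingers": 1},
    {"ax": -0.287, "ay": 0.184, "az": 0.771, "x": 0.74, "y": -0.08, "z": -1.52, "fingers": 1},
    {"ax": -0.287, "ay": 0.184, "az": 0.771, "x": 0.74, "y": -0.08, "z": -1.52, "fingers": 1},
    {"ax": -0.287, "ay": 0.184, "az": 0.771, "x": 0.74, "y": -0.08, "z": -1.52, "fingers": 1},
    {"ax": -0.287, "ay": 0.184, "az": 0.771, "x": 0.74, "y": -0.08, "z": -1.52, "fingers": 1},
    {"ax": -0.287, "ay": 0.184, "az": 0.771, "x": 0.74, "y": -0.08, "z": -1.52, "fingers": 1},
    {"ax": -0.287, "ay": 0.184, "az": 0.771, "x": 0.74, "y": -0.08, "z": -1.52, "fingers": 1},
    {"ax": -0.287, "ay": 0.184, "az": 0.771, "x": 0.74, "y": -0.08, "z": -1.52, "fingers": 1},
    {"ax": -0.287, "ay": 0.184, "az": 0.771, "x": 0.74, "y": -0.08, "z": -1.52, "fingers": 1}
  ]
}}

```text
clock: 13.55
eef_pos: [0.6563, -0.1352, 0.1902]
tool_rot: [[-0.129, -0.941, -0.313], [-0.353, 0.338, -0.872], [0.926, -0.002, -0.376]]
ft_force: [0.6, -0.2, -0.1]
width: 1.0
```

>>> {"name": "apply_moves", "arguments": {
  "rows": [
    {"ax": 0, "ay": 0, "az": 0, "x": -0.74, "y": -2.03, "z": -2.87, "fingers": 1},
    {"ax": 0, "ay": 0, "az": 0, "x": -0.74, "y": -2.03, "z": -2.87, "fingers": 1},
    {"ax": 0, "ay": 0, "az": 0, "x": -0.74, "y": -2.03, "z": -2.87, "fingers": 1},
    {"ax": 0, "ay": 0, "az": 0, "x": 0, "y": 0, "z": 0, "fingers": 1},
    {"ax": 0, "ay": 0, "az": 0, "x": 0, "y": 0, "z": 0, "fingers": 1}
  ]
}}

```text
clock: 14.18
eef_pos: [0.6342, -0.1959, 0.1045]
tool_rot: [[-0.13, -0.94, -0.316], [-0.353, 0.342, -0.871], [0.927, -0.002, -0.376]]
ft_force: [-0.1, -0.5, 0.0]
width: 1.004
```

Run:
```python
from plan import *
s=log();q=s['joint_pos'];P,R=s['eef_pos'],s['tool_rot'];print(P,R,q)
d=cam('wrist');save(d,'w3.png')
for n in ('wide_1_mid','wide_1'):
  for x in spot_point('wrist',n)[:3]: print(n,x['at'],round(x['conf'],2))
print('pred',proj(d,[.6,-.289,.06]),proj(d,[.6,-.289,0]),proj(d,[.6,-.289,.12]))
t=cam('top')
for n in ('wide_1','slim_1'): print(n,[(np.round(x['at']),round(x['conf'],2),atz(t,x['at'],0)[:2]) for x in spot_point('top',n)][:5])
```

```text
[ 0.634 -0.196  0.105] [[-0.13  -0.94  -0.316]
 [-0.353  0.342 -0.871]
 [ 0.927 -0.002 -0.376]] [-0.484  0.972  0.408  1.577  0.66   1.387  2.275]
wide_1_mid [494.8, 191.5] 0.75
wide_1 [281.0, 265.3] 0.73
pred [282.526 210.292] [282.659 265.227] [282.348 137.063]
wide_1 [(array([381., 220.]), 0.83, array([ 0.594, -0.288])), (array([370., 289.]), 0.78, array([ 0.432, -0.258])), (array([330., 318.]), 0.71, array([ 0.365, -0.162]))]
slim_1 [(array([310., 280.]), 0.79, array([ 0.45 , -0.116])), (array([418., 286.]), 0.61, array([ 0.439, -0.37 ])), (array([387., 214.]), 0.29, array([ 0.611, -0.304]))]
```

View pics/w3.png

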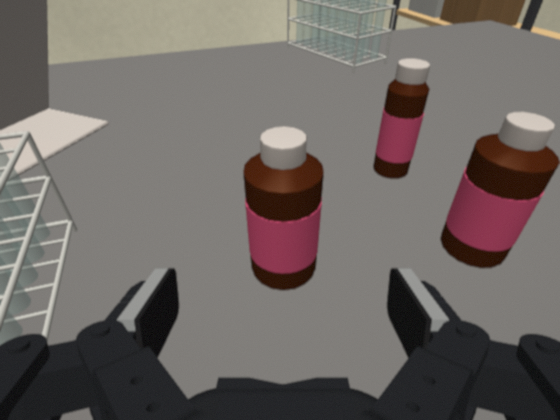

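The bottle sits centred between the fingers at (283,210), right where predicted, so I'll go in and grip.

>>> {"name": "apply_moves", "arguments": {
  "rows": [
    {"ax": 0, "ay": 0, "az": 0, "x": -1.05, "y": -2.85, "z": -1.25, "fingers": 1},
    {"ax": 0, "ay": 0, "az": 0, "x": -1.05, "y": -2.85, "z": -1.25, "fingers": 1},
    {"ax": 0, "ay": 0, "az": 0, "x": -1.05, "y": -2.85, "z": -1.25, "fingers": 1},
    {"ax": 0, "ay": 0, "az": 0, "x": -1.05, "y": -2.85, "z": -1.25, "fingers": 1},
    {"ax": 0, "ay": 0, "az": 0, "x": 0, "y": 0, "z": 0, "fingers": 1},
    {"ax": 0, "ay": 0, "az": 0, "x": 0, "y": 0, "z": 0, "fingers": 1}
  ]
}}

```text
clock: 15.22
eef_pos: [0.5917, -0.3101, 0.0529]
tool_rot: [[-0.128, -0.94, -0.318], [-0.351, 0.342, -0.871], [0.927, 0.0, -0.374]]
ft_force: [0.7, 0.2, -0.2]
width: 0.999
```

>>> {"name": "apply_moves", "arguments": {
  "rows": [
    {"ax": 0, "ay": 0, "az": 0, "x": 0, "y": 0, "z": 0, "fingers": -1},
    {"ax": 0, "ay": 0, "az": 0, "x": 0, "y": 0, "z": 0, "fingers": -1},
    {"ax": 0, "ay": 0, "az": 0, "x": 0, "y": 0, "z": 0, "fingers": -1},
    {"ax": 0, "ay": 0, "az": 0, "x": 0, "y": 0, "z": 0, "fingers": -1},
    {"ax": 0, "ay": 0, "az": 0, "x": 0, "y": 0, "z": 0, "fingers": -1},
    {"ax": 0, "ay": 0, "az": 0, "x": 0, "y": 0, "z": 0, "fingers": -1}
  ],
  "newtons": 50
}}

```text
clock: 15.98
eef_pos: [0.5918, -0.3102, 0.0532]
tool_rot: [[-0.128, -0.94, -0.317], [-0.351, 0.342, -0.872], [0.928, 0.0, -0.374]]
ft_force: [1.6, 4.3, 6.1]
width: 0.622
```

>>> {"name": "apply_moves", "arguments": {
  "rows": [
    {"ax": 0, "ay": 0, "az": 0, "x": 0, "y": 0, "z": 1, "fingers": -1},
    {"ax": 0, "ay": 0, "az": 0, "x": 0, "y": 0, "z": 4, "fingers": -1},
    {"ax": 0, "ay": 0, "az": 0, "x": 0, "y": 0, "z": 5, "fingers": -1},
    {"ax": 0, "ay": 0, "az": 0, "x": 0, "y": 0, "z": 5, "fingers": -1},
    {"ax": 0, "ay": 0, "az": 0, "x": 0, "y": 0, "z": 5, "fingers": -1},
    {"ax": 0, "ay": 0, "az": 0, "x": 0, "y": 0, "z": 0, "fingers": -1},
    {"ax": 0, "ay": 0, "az": 0, "x": 0, "y": 0, "z": 0, "fingers": -1}
  ]
}}

```text
clock: 16.85
eef_pos: [0.5908, -0.3104, 0.2522]
tool_rot: [[-0.127, -0.939, -0.318], [-0.352, 0.343, -0.871], [0.927, 0.001, -0.374]]
ft_force: [-0.4, 0.3, -3.7]
width: 0.619
```

Run:
```python
from plan import *
s=log();q=s['joint_pos'];P,R=s['eef_pos'],s['tool_rot'];print(P,R,q,s['width'],s['ft_force'])
d=cam('wrist');save(d,'w4.png')
c=.092;Rl=Rdown(22);C=O+ex*-.043+ey*c+[0,0,.105]
w=[(C+Rl[:,2]*.024+[0,0,.17],Rl),(C+Rl[:,2]*.024+[0,0,.003],Rl)]
for a,b in w: q=seg(P,R,a,b,q,20 if P[1]<0 else None);P,R=a,b
```

```text
[ 0.591 -0.31   0.252] [[-0.127 -0.939 -0.318]
 [-0.352  0.343 -0.871]
 [ 0.927  0.001 -0.374]] [-0.424  0.727  0.517  1.701  0.788  1.355  2.434] 0.6185412108819935 [-0.417  0.343 -3.749]
20 rows turn [ 0.315 -0.508 -0.37 ] shift [-0.35  2.97  0.  ] ->  [0.52  0.283 0.253] q [-1.113  0.129  0.37   2.025  0.351  0.773  0.482] max qd 1.54
4 rows turn [0. 0. 0.] shift [ 0.    0.   -4.18] ->  [0.52  0.283 0.086] q [-1.104  0.394  0.393  2.166  0.391  0.383  0.355] max qd 0.8
```

View pics/w4.png

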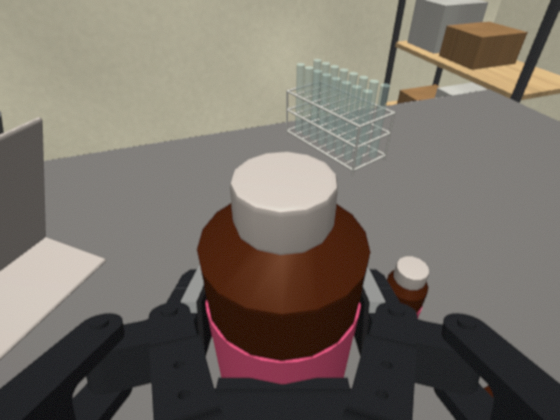

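The bottle is held upright at the right width. I'll carry it over cradle_1.

>>> {"name": "apply_moves", "arguments": {
  "rows": [
    {"ax": 0.315, "ay": -0.508, "az": -0.37, "x": -0.35, "y": 2.97, "z": 0, "fingers": -1},
    {"ax": 0.315, "ay": -0.508, "az": -0.37, "x": -0.35, "y": 2.97, "z": 0, "fingers": -1},
    {"ax": 0.315, "ay": -0.508, "az": -0.37, "x": -0.35, "y": 2.97, "z": 0, "fingers": -1},
    {"ax": 0.315, "ay": -0.508, "az": -0.37, "x": -0.35, "y": 2.97, "z": 0, "fingers": -1},
    {"ax": 0.315, "ay": -0.508, "az": -0.37, "x": -0.35, "y": 2.97, "z": 0, "fingers": -1},
    {"ax": 0.315, "ay": -0.508, "az": -0.37, "x": -0.35, "y": 2.97, "z": 0, "fingers": -1},
    {"ax": 0.315, "ay": -0.508, "az": -0.37, "x": -0.35, "y": 2.97, "z": 0, "fingers": -1},
    {"ax": 0.315, "ay": -0.508, "az": -0.37, "x": -0.35, "y": 2.97, "z": 0, "fingers": -1},
    {"ax": 0.315, "ay": -0.508, "az": -0.37, "x": -0.35, "y": 2.97, "z": 0, "fingers": -1},
    {"ax": 0.315, "ay": -0.508, "az": -0.37, "x": -0.35, "y": 2.97, "z": 0, "fingers": -1}
  ]
}}

```text
clock: 18.15
eef_pos: [0.5556, -0.0128, 0.2516]
tool_rot: [[-0.84, -0.504, -0.199], [-0.39, 0.817, -0.425], [0.377, -0.28, -0.883]]
ft_force: [-0.5, -0.6, -3.5]
width: 0.618
```

>>> {"name": "apply_moves", "arguments": {
  "rows": [
    {"ax": 0.315, "ay": -0.508, "az": -0.37, "x": -0.35, "y": 2.97, "z": 0, "fingers": -1},
    {"ax": 0.315, "ay": -0.508, "az": -0.37, "x": -0.35, "y": 2.97, "z": 0, "fingers": -1},
    {"ax": 0.315, "ay": -0.508, "az": -0.37, "x": -0.35, "y": 2.97, "z": 0, "fingers": -1},
    {"ax": 0.315, "ay": -0.508, "az": -0.37, "x": -0.35, "y": 2.97, "z": 0, "fingers": -1},
    {"ax": 0.315, "ay": -0.508, "az": -0.37, "x": -0.35, "y": 2.97, "z": 0, "fingers": -1},
    {"ax": 0.315, "ay": -0.508, "az": -0.37, "x": -0.35, "y": 2.97, "z": 0, "fingers": -1},
    {"ax": 0.315, "ay": -0.508, "az": -0.37, "x": -0.35, "y": 2.97, "z": 0, "fingers": -1},
    {"ax": 0.315, "ay": -0.508, "az": -0.37, "x": -0.35, "y": 2.97, "z": 0, "fingers": -1},
    {"ax": 0.315, "ay": -0.508, "az": -0.37, "x": -0.35, "y": 2.97, "z": 0, "fingers": -1},
    {"ax": 0.315, "ay": -0.508, "az": -0.37, "x": -0.35, "y": 2.97, "z": 0, "fingers": -1}
  ]
}}

```text
clock: 19.4
eef_pos: [0.5205, 0.2836, 0.2514]
tool_rot: [[-0.922, 0.113, 0.371], [0.105, 0.994, -0.042], [-0.373, 0.001, -0.928]]
ft_force: [0.4, -0.1, -3.4]
width: 0.616
```

>>> {"name": "apply_moves", "arguments": {
  "rows": [
    {"ax": 0, "ay": 0, "az": 0, "x": 0, "y": 0, "z": 0, "fingers": -1},
    {"ax": 0, "ay": 0, "az": 0, "x": 0, "y": 0, "z": 0, "fingers": -1}
  ]
}}

```text
clock: 19.65
eef_pos: [0.5209, 0.2826, 0.2519]
tool_rot: [[-0.923, 0.111, 0.369], [0.102, 0.994, -0.043], [-0.371, -0.002, -0.928]]
ft_force: [0.1, -0.6, -2.5]
width: 0.623
```

Run:
```python
from plan import *
s=log();q=s['joint_pos'];P,R=s['eef_pos'],s['tool_rot'];print(P,R,q,s['width'],s['ft_force'])
c=.092;Rl=Rdown(22);C=O+ex*-.043+ey*c+[0,0,.105]
w=[(C+Rl[:,2]*.024+[0,0,.05],Rl),(C+Rl[:,2]*.024+[0,0,.003],Rl)]
for a,b in w: q=seg(P,R,a,b,q);P,R=a,b
d=cam('wrist');sc=cam('scene')
# expected bottle ends
up=np.cos(np.radians(22))*s['tool_rot'][:,0]-np.sin(np.radians(22))*s['tool_rot'][:,2]
g=s['eef_pos']-.024*s['tool_rot'][:,2];print('bottle dir',up,'-ex',-ex,'cap',g+.057*up,proj(d,g+.057*up),proj(sc,g+.057*up),proj(sc,g-.063*up))
im=np.hstack([cv2.resize(np.array(d['pixels']),(400,300)),cv2.resize(np.array(sc['pixels'])[60:270,220:500],(400,300))]);cv2.imwrite('pics/p1.png',im[:,:,::-1])
```

```text
[0.521 0.283 0.252] [[-0.923  0.111  0.369]
 [ 0.102  0.994 -0.043]
 [-0.371 -0.002 -0.928]] [-1.127  0.132  0.389  2.024  0.342  0.772  0.493] 0.6226151745434111 [ 0.139 -0.603 -2.457]
3 rows turn [ 0.003 -0.008  0.   ] shift [-0.03  0.   -3.97] ->  [0.52  0.283 0.133] q [-1.115  0.308  0.398  2.137  0.367  0.492  0.406] max qd 0.76
2 rows turn [0. 0. 0.] shift [ 0.    0.   -2.35] ->  [0.52  0.283 0.086] q [-1.114  0.396  0.406  2.166  0.378  0.38   0.368] max qd 0.45
bottle dir [-0.994  0.111  0.003] -ex [-0.994  0.111 -0.   ] cap [0.455 0.29  0.274] [283.327 175.752] [327.161  97.774] [361.149 110.246]
```

View pics/p1.png

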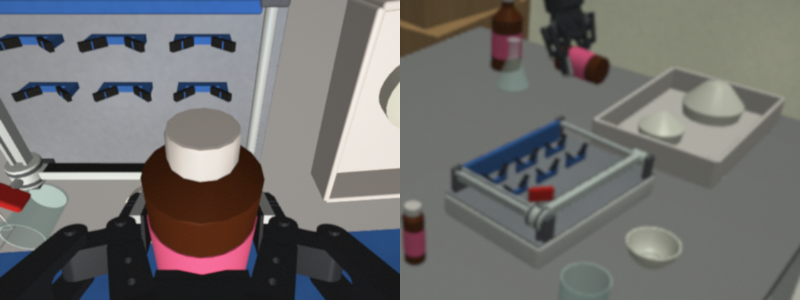

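The cap is centred over the third saddle column (column ≈284, against a tool-plane column of 283). I'll lower it.

>>> {"name": "apply_moves", "arguments": {
  "rows": [
    {"ax": 0, "ay": 0, "az": 0, "x": 0, "y": 0, "z": -4, "fingers": -1},
    {"ax": 0, "ay": 0, "az": 0, "x": 0, "y": 0, "z": -4, "fingers": -1},
    {"ax": 0, "ay": 0, "az": 0, "x": 0, "y": 0, "z": -4, "fingers": -1},
    {"ax": 0, "ay": 0, "az": 0, "x": 0, "y": 0, "z": -2, "fingers": -1},
    {"ax": 0, "ay": 0, "az": 0, "x": 0, "y": 0, "z": -1.5, "fingers": -1},
    {"ax": 0, "ay": 0, "az": 0, "x": 0, "y": 0, "z": -0.8, "fingers": -1},
    {"ax": 0, "ay": 0, "az": 0, "x": 0, "y": 0, "z": 0, "fingers": -1},
    {"ax": 0, "ay": 0, "az": 0, "x": 0, "y": 0, "z": 0, "fingers": -1}
  ]
}}

```text
clock: 20.75
eef_pos: [0.5216, 0.2836, 0.0907]
tool_rot: [[-0.922, 0.111, 0.371], [0.104, 0.994, -0.04], [-0.373, 0.002, -0.928]]
ft_force: [0.9, -0.0, -2.8]
width: 0.616
```

Run:
```python
from plan import *
s=log();q=s['joint_pos'];P,R=s['eef_pos'],s['tool_rot'];print(P,R,q,s['width'],s['ft_force'],s['wrist_torque'])
d=cam('wrist');save(d,'w5.png')
```

```text
[0.522 0.284 0.091] [[-0.922  0.111  0.371]
 [ 0.104  0.994 -0.04 ]
 [-0.373  0.002 -0.928]] [-1.108  0.388  0.401  2.161  0.371  0.391  0.378] 0.6158826412297401 [ 0.941 -0.016 -2.757] [ 0.058  0.687 -0.03 ]
```

View pics/w5.png

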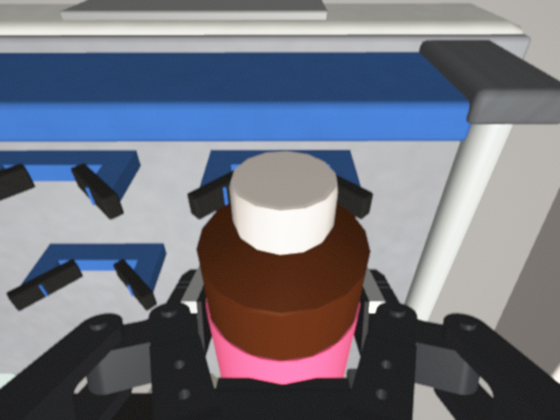

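The bottle is aligned with the saddle and just above it. I'll lower in small steps, watching the force.

>>> {"name": "apply_moves", "arguments": {
  "rows": [
    {"ax": 0, "ay": 0, "az": 0, "x": 0, "y": 0, "z": -0.3, "fingers": -1},
    {"ax": 0, "ay": 0, "az": 0, "x": 0, "y": 0, "z": -0.2, "fingers": -1},
    {"ax": 0, "ay": 0, "az": 0, "x": 0, "y": 0, "z": 0, "fingers": -1},
    {"ax": 0, "ay": 0, "az": 0, "x": 0, "y": 0, "z": 0, "fingers": -1}
  ]
}}

```text
clock: 21.3
eef_pos: [0.5212, 0.2834, 0.0849]
tool_rot: [[-0.922, 0.111, 0.371], [0.103, 0.994, -0.04], [-0.373, 0.001, -0.928]]
ft_force: [-0.2, 0.2, -3.2]
width: 0.617
```

>>> {"name": "apply_moves", "arguments": {
  "rows": [
    {"ax": 0, "ay": 0, "az": 0, "x": 0, "y": 0, "z": -0.15, "fingers": -1},
    {"ax": 0, "ay": 0, "az": 0, "x": 0, "y": 0, "z": 0, "fingers": -1},
    {"ax": 0, "ay": 0, "az": 0, "x": 0, "y": 0, "z": 0, "fingers": -1}
  ]
}}

```text
clock: 21.68
eef_pos: [0.5212, 0.2833, 0.0834]
tool_rot: [[-0.922, 0.111, 0.371], [0.103, 0.994, -0.04], [-0.373, 0.001, -0.928]]
ft_force: [0.3, 0.7, -3.2]
width: 0.62
```

>>> {"name": "apply_moves", "arguments": {
  "rows": [
    {"ax": 0, "ay": 0, "az": 0, "x": 0, "y": 0, "z": -0.15, "fingers": -1},
    {"ax": 0, "ay": 0, "az": 0, "x": 0, "y": 0, "z": -0.15, "fingers": -1},
    {"ax": 0, "ay": 0, "az": 0, "x": 0, "y": 0, "z": 0, "fingers": -1},
    {"ax": 0, "ay": 0, "az": 0, "x": 0, "y": 0, "z": 0, "fingers": -1}
  ]
}}

```text
clock: 22.18
eef_pos: [0.5216, 0.283, 0.0815]
tool_rot: [[-0.922, 0.112, 0.371], [0.104, 0.994, -0.04], [-0.374, 0.002, -0.928]]
ft_force: [-11.7, -7.1, 27.5]
width: 0.622
```

>>> {"name": "apply_moves", "arguments": {
  "rows": [
    {"ax": 0, "ay": 0, "az": 0, "x": 0, "y": 0, "z": -0.15, "fingers": -1},
    {"ax": 0, "ay": 0, "az": 0, "x": 0, "y": 0, "z": 0, "fingers": -1},
    {"ax": 0, "ay": 0, "az": 0, "x": 0, "y": 0, "z": 0, "fingers": -1}
  ]
}}

```text
clock: 22.55
eef_pos: [0.5219, 0.2828, 0.0809]
tool_rot: [[-0.921, 0.112, 0.372], [0.105, 0.994, -0.04], [-0.374, 0.002, -0.927]]
ft_force: [-24.1, -11.8, 53.7]
width: 0.617
```

Contact came at the expected height. I'll back off slightly, release and withdraw.

>>> {"name": "apply_moves", "arguments": {
  "rows": [
    {"ax": 0, "ay": 0, "az": 0, "x": 0, "y": 0, "z": 0.3, "fingers": -1},
    {"ax": 0, "ay": 0, "az": 0, "x": 0, "y": 0, "z": 0, "fingers": 0.55},
    {"ax": 0, "ay": 0, "az": 0, "x": 0, "y": 0, "z": 0, "fingers": 0.55},
    {"ax": 0, "ay": 0, "az": 0, "x": 0, "y": 0, "z": 0, "fingers": 0.55},
    {"ax": 0, "ay": 0, "az": 0, "x": 0, "y": 0, "z": 0, "fingers": 0.55},
    {"ax": 0, "ay": 0, "az": 0, "x": -0.4, "y": 0.04, "z": 1, "fingers": 0.55},
    {"ax": 0, "ay": 0, "az": 0, "x": -0.8, "y": 0.09, "z": 2, "fingers": 0.55},
    {"ax": 0, "ay": 0, "az": 0, "x": -1.2, "y": 0.13, "z": 3, "fingers": 0.55},
    {"ax": 0, "ay": 0, "az": 0, "x": -1.2, "y": 0.13, "z": 3, "fingers": 0.55},
    {"ax": 0, "ay": 0, "az": 0, "x": 0, "y": 0, "z": 4, "fingers": 1}
  ]
}}

```text
clock: 23.8
eef_pos: [0.4839, 0.2871, 0.213]
tool_rot: [[-0.923, 0.11, 0.37], [0.102, 0.994, -0.04], [-0.372, 0.001, -0.928]]
ft_force: [-0.5, 0.6, 0.7]
width: 0.958
```

>>> {"name": "apply_moves", "arguments": {
  "rows": [
    {"ax": 0, "ay": 0, "az": 0, "x": 0, "y": 0, "z": 4, "fingers": 1},
    {"ax": 0, "ay": 0, "az": 0, "x": 0, "y": 0, "z": 4, "fingers": 1},
    {"ax": 0, "ay": 0, "az": 0, "x": 0, "y": 0, "z": 0, "fingers": 1}
  ]
}}

```text
clock: 24.18
eef_pos: [0.4859, 0.288, 0.2954]
tool_rot: [[-0.921, 0.111, 0.373], [0.105, 0.994, -0.036], [-0.375, 0.006, -0.927]]
ft_force: [-1.3, 0.3, -0.9]
width: 1.002
```

Run:
```python
from plan import *
s=log();q=s['joint_pos'];P,R=s['eef_pos'],s['tool_rot'];print(P,R,q,s['width'],s['ft_force'])
d=cam('wrist');sc=cam('scene');t=cam('top')
for n in ('wide_1','slim_1'):
    for c,D_ in (('top',t),('scene',sc)): print(n,c,[(np.round(x['at']),round(x['conf'],2),atz(D_,x['at'],0)[:2]) for x in spot_point(c,n)][:5])
print('top wide mid',[(np.round(x['at']),round(x['conf'],2)) for x in spot_point('wrist','wide_1_mid')])
for h in (0,60,120): X=O+ex*(.015-h/1000+.0)+ey*.092+[0,0,.105];print(h,proj(d,X),proj(t,X))
im=np.hstack([cv2.resize(np.array(d['pixels']),(400,300)),cv2.resize(np.array(t['pixels'])[150:360,60:340],(400,300))]);cv2.imwrite('pics/p2.png',im[:,:,::-1])
```

```text
[0.486 0.288 0.295] [[-0.921  0.111  0.373]
 [ 0.105  0.994 -0.036]
 [-0.375  0.006 -0.927]] [-1.228  0.031  0.408  2.023  0.378  0.885  0.426] 1.001594225570371 [-1.33   0.262 -0.872]
wide_1 top [(array([371., 290.]), 0.87, array([ 0.429, -0.26 ])), (array([129., 225.]), 0.78, array([0.578, 0.324])), (array([329., 319.]), 0.74, array([ 0.363, -0.162])), (array([208., 265.]), 0.3, array([0.484, 0.126]))]
wide_1 scene [(array([190., 265.]), 0.94, array([ 0.44 , -0.249])), (array([196., 233.]), 0.8, array([ 0.357, -0.151])), (array([353., 166.]), 0.59, array([0.485, 0.443]))]
slim_1 top [(array([423., 286.]), 0.82, array([ 0.439, -0.381])), (array([313., 278.]), 0.74, array([ 0.454, -0.124]))]
slim_1 scene [(array([144., 296.]), 0.78, array([ 0.439, -0.387])), (array([230., 243.]), 0.69, array([ 0.457, -0.126]))]
top wide mid []
0 [280.452 180.914] [130.215 223.123]
60 [280.169 126.103] [125.158 250.719]
120 [279.81   56.792] [119.988 278.932]
```

View pics/p2.png

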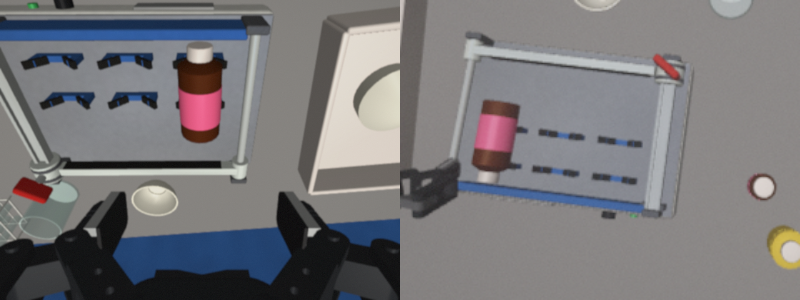

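Bottle B lies in cradle_1 with its base end predicted at (130,223) and found at (129,225). The screw is visibly turned loose and the bar is at the open end. Bottle A hasn't moved, so I'll plan its pick next.

Run:
```python
from plan import *
s=log();q=s['joint_pos'];P,R=s['eef_pos'],s['tool_rot']
A=np.array([.435,-.254,.063]);Rp=Rot(-150,22);z=Rp[:,2]
Rl=Rdown(22);C=O+ex*-.043+[0,0,.105]
w=[(A+z*(.024-.22)+[0,0,.11],Rp,20),(A+z*(.024-.13),Rp,3),(A+z*.024,Rp,4),(A+z*.024+[0,0,.2],Rp,5),(C+Rl[:,2]*.024+[0,0,.165],Rl,20),(C+Rl[:,2]*.024+[0,0,.003],Rl,6)]
for a,b,n in w: q=seg(P,R,a,b,q,n);P,R=a,b
```

```text
20 rows turn [-0.117  0.557  0.178] shift [ 0.54 -2.25 -0.22] ->  [ 0.592 -0.163  0.246] q [-0.323  0.968  0.495  1.218  0.291  2.005  2.274] max qd 1.4
3 rows turn [0. 0. 0.] shift [-2.41 -1.39 -4.79] ->  [ 0.52  -0.205  0.103] q [-0.298  1.04   0.46   1.449  0.251  1.717  2.164] max qd 0.79
4 rows turn [0. 0. 0.] shift [-2.61 -1.51 -1.22] ->  [ 0.416 -0.265  0.054] q [-0.258  1.02   0.465  1.701  0.289  1.47   2.122] max qd 0.55
5 rows turn [0. 0. 0.] shift [0. 0. 4.] ->  [ 0.416 -0.265  0.254] q [-0.318  0.733  0.558  1.707  0.399  1.708  2.25 ] max qd 0.49
20 rows turn [ 0.117 -0.558 -0.178] shift [ 0.47  2.28 -0.03] ->  [0.51  0.191 0.248] q [-0.976  0.024  0.346  2.142  0.38   0.725  0.573] max qd 1.41
6 rows turn [0. 0. 0.] shift [ 0.   0.  -2.7] ->  [0.51  0.191 0.086] q [-0.982  0.315  0.396  2.288  0.465  0.302  0.411] max qd 0.6
```

>>> {"name": "apply_moves", "arguments": {
  "rows": [
    {"ax": -0.117, "ay": 0.557, "az": 0.178, "x": 0.54, "y": -2.25, "z": -0.22, "fingers": 1},
    {"ax": -0.117, "ay": 0.557, "az": 0.178, "x": 0.54, "y": -2.25, "z": -0.22, "fingers": 1},
    {"ax": -0.117, "ay": 0.557, "az": 0.178, "x": 0.54, "y": -2.25, "z": -0.22, "fingers": 1},
    {"ax": -0.117, "ay": 0.557, "az": 0.178, "x": 0.54, "y": -2.25, "z": -0.22, "fingers": 1},
    {"ax": -0.117, "ay": 0.557, "az": 0.178, "x": 0.54, "y": -2.25, "z": -0.22, "fingers": 1},
    {"ax": -0.117, "ay": 0.557, "az": 0.178, "x": 0.54, "y": -2.25, "z": -0.22, "fingers": 1},
    {"ax": -0.117, "ay": 0.557, "az": 0.178, "x": 0.54, "y": -2.25, "z": -0.22, "fingers": 1},
    {"ax": -0.117, "ay": 0.557, "az": 0.178, "x": 0.54, "y": -2.25, "z": -0.22, "fingers": 1},
    {"ax": -0.117, "ay": 0.557, "az": 0.178, "x": 0.54, "y": -2.25, "z": -0.22, "fingers": 1},
    {"ax": -0.117, "ay": 0.557, "az": 0.178, "x": 0.54, "y": -2.25, "z": -0.22, "fingers": 1}
  ]
}}

```text
clock: 25.82
eef_pos: [0.5394, 0.0615, 0.2694]
tool_rot: [[-0.91, -0.203, -0.361], [-0.138, 0.97, -0.199], [0.391, -0.132, -0.911]]
ft_force: [-0.1, 0.1, 0.4]
width: 1.001
```

>>> {"name": "apply_moves", "arguments": {
  "rows": [
    {"ax": -0.117, "ay": 0.557, "az": 0.178, "x": 0.54, "y": -2.25, "z": -0.22, "fingers": 1},
    {"ax": -0.117, "ay": 0.557, "az": 0.178, "x": 0.54, "y": -2.25, "z": -0.22, "fingers": 1},
    {"ax": -0.117, "ay": 0.557, "az": 0.178, "x": 0.54, "y": -2.25, "z": -0.22, "fingers": 1},
    {"ax": -0.117, "ay": 0.557, "az": 0.178, "x": 0.54, "y": -2.25, "z": -0.22, "fingers": 1},
    {"ax": -0.117, "ay": 0.557, "az": 0.178, "x": 0.54, "y": -2.25, "z": -0.22, "fingers": 1},
    {"ax": -0.117, "ay": 0.557, "az": 0.178, "x": 0.54, "y": -2.25, "z": -0.22, "fingers": 1},
    {"ax": -0.117, "ay": 0.557, "az": 0.178, "x": 0.54, "y": -2.25, "z": -0.22, "fingers": 1},
    {"ax": -0.117, "ay": 0.557, "az": 0.178, "x": 0.54, "y": -2.25, "z": -0.22, "fingers": 1},
    {"ax": -0.117, "ay": 0.557, "az": 0.178, "x": 0.54, "y": -2.25, "z": -0.22, "fingers": 1},
    {"ax": -0.117, "ay": 0.557, "az": 0.178, "x": 0.54, "y": -2.25, "z": -0.22, "fingers": 1}
  ]
}}

```text
clock: 27.08
eef_pos: [0.5934, -0.1635, 0.247]
tool_rot: [[-0.322, -0.5, -0.804], [-0.186, 0.866, -0.464], [0.928, 0.0, -0.372]]
ft_force: [0.6, 0.3, -0.2]
width: 1.0
```

Run:
```python
from plan import *
s=log();q=s['joint_pos'];P,R=s['eef_pos'],s['tool_rot'];print(P,R,q,s['width'],s['ft_force'])
d=cam('wrist');t=cam('top')
for n,z in (('wide_1_mid',.06),('wide_1',0),('slim_1',0)):
    for c,D_ in (('wrist',d),('top',t)): print(n,c,[(np.round(x['at']),round(x['conf'],2),atz(D_,x['at'],z)[:2]) for x in spot_point(c,n)][:5])
A=np.array([.435,-.254,.063]);Rp=Rot(-150,22);z=Rp[:,2]
print('pred mid',proj(d,[.435,-.254,.06]),'base',proj(d,[.435,-.254,0]))
w=[(A+z*(.024-.13),Rp,3),(A+z*.024,Rp,4)]
for a,b,n in w: q=seg(P,R,a,b,q,n);P,R=a,b
```

```text
[ 0.593 -0.163  0.247] [[-0.322 -0.5   -0.804]
 [-0.186  0.866 -0.464]
 [ 0.928  0.    -0.372]] [-0.342  0.98   0.538  1.216  0.274  1.999  2.3  ] 0.9999505121652709 [ 0.596  0.32  -0.177]
wide_1_mid wrist [(array([381., 252.]), 0.85, array([ 0.367, -0.159])), (array([284., 259.]), 0.56, array([ 0.434, -0.253]))]
wide_1_mid top [(array([328., 319.]), 0.88, array([ 0.368, -0.152])), (array([374., 287.]), 0.65, array([ 0.438, -0.255]))]
wide_1 wrist [(array([284., 293.]), 0.94, array([ 0.435, -0.252])), (array([376., 282.]), 0.93, array([ 0.36 , -0.158]))]
wide_1 top [(array([327., 318.]), 0.76, array([ 0.363, -0.156])), (array([370., 287.]), 0.6, array([ 0.437, -0.257]))]
slim_1 wrist [(array([382., 354.]), 0.93, array([ 0.453, -0.119])), (array([205., 255.]), 0.83, array([ 0.434, -0.382]))]
slim_1 top [(array([314., 279.]), 0.71, array([ 0.452, -0.127])), (array([423., 283.]), 0.69, array([ 0.446, -0.382])), (array([370., 288.]), 0.41, array([ 0.435, -0.257]))]
pred mid [283.236 259.886] base [283.214 292.271]
3 rows turn [ 0.002 -0.005 -0.001] shift [-2.44 -1.38 -4.81] ->  [ 0.52  -0.205  0.103] q [-0.321  1.052  0.5    1.451  0.228  1.708  2.189] max qd 0.79
4 rows turn [0. 0. 0.] shift [-2.61 -1.51 -1.22] ->  [ 0.416 -0.265  0.054] q [-0.284  1.034  0.504  1.703  0.264  1.459  2.15 ] max qd 0.55
```

The wrist and top views both put bottle A at (0.435,-0.253). I'll go in.

>>> {"name": "apply_moves", "arguments": {
  "rows": [
    {"ax": 0, "ay": 0, "az": 0, "x": -2.44, "y": -1.38, "z": -4.81, "fingers": 1},
    {"ax": 0, "ay": 0, "az": 0, "x": -2.44, "y": -1.38, "z": -4.81, "fingers": 1},
    {"ax": 0, "ay": 0, "az": 0, "x": -2.44, "y": -1.38, "z": -4.81, "fingers": 1},
    {"ax": 0, "ay": 0, "az": 0, "x": -2.61, "y": -1.51, "z": -1.22, "fingers": 1},
    {"ax": 0, "ay": 0, "az": 0, "x": -2.61, "y": -1.51, "z": -1.22, "fingers": 1},
    {"ax": 0, "ay": 0, "az": 0, "x": -2.61, "y": -1.51, "z": -1.22, "fingers": 1},
    {"ax": 0, "ay": 0, "az": 0, "x": -2.61, "y": -1.51, "z": -1.22, "fingers": 1},
    {"ax": 0, "ay": 0, "az": 0, "x": 0, "y": 0, "z": 0, "fingers": 1},
    {"ax": 0, "ay": 0, "az": 0, "x": 0, "y": 0, "z": 0, "fingers": 1}
  ]
}}

```text
clock: 28.6
eef_pos: [0.4166, -0.264, 0.0551]
tool_rot: [[-0.328, -0.5, -0.802], [-0.187, 0.866, -0.464], [0.926, -0.002, -0.377]]
ft_force: [0.3, 0.5, 0.5]
width: 1.002
```

>>> {"name": "apply_moves", "arguments": {
  "rows": [
    {"ax": 0, "ay": 0, "az": 0, "x": 0, "y": 0, "z": 0, "fingers": -1},
    {"ax": 0, "ay": 0, "az": 0, "x": 0, "y": 0, "z": 0, "fingers": -1},
    {"ax": 0, "ay": 0, "az": 0, "x": 0, "y": 0, "z": 0, "fingers": -1},
    {"ax": 0, "ay": 0, "az": 0, "x": 0, "y": 0, "z": 0, "fingers": -1},
    {"ax": 0, "ay": 0, "az": 0, "x": 0, "y": 0, "z": 0, "fingers": -1},
    {"ax": 0, "ay": 0, "az": 0, "x": 0, "y": 0, "z": 0, "fingers": -1}
  ],
  "newtons": 50
}}

```text
clock: 29.35
eef_pos: [0.4161, -0.2644, 0.0551]
tool_rot: [[-0.327, -0.5, -0.802], [-0.187, 0.866, -0.464], [0.927, -0.002, -0.376]]
ft_force: [2.9, 3.1, 5.2]
width: 0.62
```

>>> {"name": "apply_moves", "arguments": {
  "rows": [
    {"ax": 0, "ay": 0, "az": 0, "x": 0, "y": 0, "z": 1, "fingers": -1},
    {"ax": 0, "ay": 0, "az": 0, "x": 0, "y": 0, "z": 4, "fingers": -1},
    {"ax": 0, "ay": 0, "az": 0, "x": 0, "y": 0, "z": 5, "fingers": -1},
    {"ax": 0, "ay": 0, "az": 0, "x": 0, "y": 0, "z": 5, "fingers": -1},
    {"ax": 0, "ay": 0, "az": 0, "x": 0, "y": 0, "z": 5, "fingers": -1},
    {"ax": 0, "ay": 0, "az": 0, "x": 0, "y": 0, "z": 0, "fingers": -1},
    {"ax": 0, "ay": 0, "az": 0, "x": 0, "y": 0, "z": 0, "fingers": -1}
  ]
}}

```text
clock: 30.22
eef_pos: [0.4154, -0.2643, 0.2543]
tool_rot: [[-0.326, -0.5, -0.803], [-0.187, 0.866, -0.463], [0.926, -0.001, -0.376]]
ft_force: [-0.3, -0.1, -2.3]
width: 0.62
```

Run:
```python
from plan import *
s=log();q=s['joint_pos'];P,R=s['eef_pos'],s['tool_rot'];print(P,R,q,s['width'],s['ft_force'])
Rl=Rdown(22);C=O+ex*-.045+[0,0,.105]
w=[(C+Rl[:,2]*.024+[0,0,.165],Rl,20),(C+Rl[:,2]*.024+[0,0,.003],Rl,6)]
for a,b,n in w: q=seg(P,R,a,b,q,n);P,R=a,b
```

```text
[ 0.415 -0.264  0.254] [[-0.326 -0.5   -0.803]
 [-0.187  0.866 -0.463]
 [ 0.926 -0.001 -0.376]] [-0.351  0.746  0.608  1.711  0.379  1.693  2.275] 0.6197756994355251 [-0.274 -0.085 -2.316]
20 rows turn [ 0.117 -0.558 -0.178] shift [ 0.46  2.28 -0.03] ->  [0.508 0.191 0.248] q [-1.045  0.018  0.412  2.148  0.382  0.726  0.57 ] max qd 1.41
6 rows turn [0. 0. 0.] shift [ 0.   0.  -2.7] ->  [0.508 0.191 0.086] q [-1.025  0.318  0.443  2.294  0.423  0.294  0.449] max qd 0.6
```

>>> {"name": "apply_moves", "arguments": {
  "rows": [
    {"ax": 0.117, "ay": -0.558, "az": -0.178, "x": 0.46, "y": 2.28, "z": -0.03, "fingers": -1},
    {"ax": 0.117, "ay": -0.558, "az": -0.178, "x": 0.46, "y": 2.28, "z": -0.03, "fingers": -1},
    {"ax": 0.117, "ay": -0.558, "az": -0.178, "x": 0.46, "y": 2.28, "z": -0.03, "fingers": -1},
    {"ax": 0.117, "ay": -0.558, "az": -0.178, "x": 0.46, "y": 2.28, "z": -0.03, "fingers": -1},
    {"ax": 0.117, "ay": -0.558, "az": -0.178, "x": 0.46, "y": 2.28, "z": -0.03, "fingers": -1},
    {"ax": 0.117, "ay": -0.558, "az": -0.178, "x": 0.46, "y": 2.28, "z": -0.03, "fingers": -1},
    {"ax": 0.117, "ay": -0.558, "az": -0.178, "x": 0.46, "y": 2.28, "z": -0.03, "fingers": -1},
    {"ax": 0.117, "ay": -0.558, "az": -0.178, "x": 0.46, "y": 2.28, "z": -0.03, "fingers": -1},
    {"ax": 0.117, "ay": -0.558, "az": -0.178, "x": 0.46, "y": 2.28, "z": -0.03, "fingers": -1},
    {"ax": 0.117, "ay": -0.558, "az": -0.178, "x": 0.46, "y": 2.28, "z": -0.03, "fingers": -1}
  ]
}}

```text
clock: 31.48
eef_pos: [0.4612, -0.0358, 0.2506]
tool_rot: [[-0.912, -0.201, -0.357], [-0.136, 0.971, -0.198], [0.386, -0.133, -0.913]]
ft_force: [-0.2, -0.5, -2.6]
width: 0.615
```

>>> {"name": "apply_moves", "arguments": {
  "rows": [
    {"ax": 0.117, "ay": -0.558, "az": -0.178, "x": 0.46, "y": 2.28, "z": -0.03, "fingers": -1},
    {"ax": 0.117, "ay": -0.558, "az": -0.178, "x": 0.46, "y": 2.28, "z": -0.03, "fingers": -1},
    {"ax": 0.117, "ay": -0.558, "az": -0.178, "x": 0.46, "y": 2.28, "z": -0.03, "fingers": -1},
    {"ax": 0.117, "ay": -0.558, "az": -0.178, "x": 0.46, "y": 2.28, "z": -0.03, "fingers": -1},
    {"ax": 0.117, "ay": -0.558, "az": -0.178, "x": 0.46, "y": 2.28, "z": -0.03, "fingers": -1},
    {"ax": 0.117, "ay": -0.558, "az": -0.178, "x": 0.46, "y": 2.28, "z": -0.03, "fingers": -1},
    {"ax": 0.117, "ay": -0.558, "az": -0.178, "x": 0.46, "y": 2.28, "z": -0.03, "fingers": -1},
    {"ax": 0.117, "ay": -0.558, "az": -0.178, "x": 0.46, "y": 2.28, "z": -0.03, "fingers": -1},
    {"ax": 0.117, "ay": -0.558, "az": -0.178, "x": 0.46, "y": 2.28, "z": -0.03, "fingers": -1},
    {"ax": 0.117, "ay": -0.558, "az": -0.178, "x": 0.46, "y": 2.28, "z": -0.03, "fingers": -1}
  ]
}}

```text
clock: 32.72
eef_pos: [0.5069, 0.1918, 0.2474]
tool_rot: [[-0.921, 0.112, 0.373], [0.104, 0.994, -0.042], [-0.376, 0.0, -0.927]]
ft_force: [1.1, -0.0, -2.7]
width: 0.615
```

>>> {"name": "apply_moves", "arguments": {
  "rows": [
    {"ax": 0, "ay": 0, "az": 0, "x": 0, "y": 0, "z": 0, "fingers": -1},
    {"ax": 0, "ay": 0, "az": 0, "x": 0, "y": 0, "z": 0, "fingers": -1}
  ]
}}

```text
clock: 32.98
eef_pos: [0.5072, 0.1907, 0.2479]
tool_rot: [[-0.922, 0.112, 0.371], [0.103, 0.994, -0.043], [-0.374, -0.001, -0.928]]
ft_force: [1.2, -0.1, -2.8]
width: 0.618
```

Run:
```python
from plan import *
s=log();q=s['joint_pos'];P,R=s['eef_pos'],s['tool_rot'];print(P,R,q,s['width'],s['ft_force'])
Rl=Rdown(22);C=O+ex*-.045+[0,0,.105]
w=[(C+Rl[:,2]*.024+[0,0,.05],Rl,None),(C+Rl[:,2]*.024+[0,0,0],Rl,None)]
for a,b,n in w: q=seg(P,R,a,b,q,n);P,R=a,b
d=cam('wrist')
# blue saddle centroid of cradle_2, rail-side saddle
im=np.array(d['pixels']).astype(int);bl=(im[...,2]>im[...,0]+40)&(im[...,2]>im[...,1]+20)
for xs in (-.073,-.017):
    u=proj(d,O+ex*xs+[0,0,.08]);print('pred saddle',u)
n_,lab,st,ce=cv2.connectedComponentsWithStats(bl.astype(np.uint8));print([(np.round(c),a[4],a[:4]) for c,a in zip(ce[1:],st[1:]) if a[4]>60])
wc=(im.min(2)>150)&(im.max(2)-im.min(2)<30);n_,lab,st,ce=cv2.connectedComponentsWithStats(wc.astype(np.uint8));print('white',[(np.round(c),a[:5]) for c,a in zip(ce[1:],st[1:]) if a[4]>1500])
```

```text
[0.507 0.191 0.248] [[-0.922  0.112  0.371]
 [ 0.103  0.994 -0.043]
 [-0.374 -0.001 -0.928]] [-1.078  0.015  0.446  2.151  0.382  0.728  0.571] 0.6179962565040303 [ 1.226 -0.124 -2.839]
3 rows turn [ 0.002 -0.003  0.002] shift [ 0.03  0.03 -3.84] ->  [0.508 0.191 0.133] q [-1.049  0.217  0.458  2.263  0.392  0.42   0.507] max qd 0.84
2 rows turn [0. 0. 0.] shift [ 0.   0.  -2.5] ->  [0.508 0.191 0.083] q [-1.043  0.328  0.466  2.296  0.399  0.281  0.47 ] max qd 0.56
pred saddle [284.544  66.4  ]
pred saddle [284.398 134.258]
[(array([284.,  13.]), np.int32(12395), array([ 53,   0, 464,  28], dtype=int32)), (array([166.,  60.]), np.int32(650), array([121,  54,  84,  15], dtype=int32)), (array([284.,  59.]), np.int32(664), array([245,  54,  79,  15], dtype=int32)), (array([402.,  59.]), np.int32(698), array([364,  54,  84,  15], dtype=int32)), (array([179., 126.]), np.int32(726), array([139, 121,  74,  14], dtype=int32)), (array([284., 126.]), np.int32(694), array([249, 121,  71,  14], dtype=int32)), (array([359., 127.]), np.int32(89), array([356, 121,   7,  14], dtype=int32)), (array(
[... 252 characters left out ...]
]), np.int32(121), array([ 73, 377,  14,  20], dtype=int32)), (array([485., 386.]), np.int32(122), array([479, 377,  14,  20], dtype=int32)), (array([137., 405.]), np.int32(1040), array([111, 383,  43,  37], dtype=int32)), (array([428., 405.]), np.int32(1043), array([412, 383,  43,  37], dtype=int32))]
white [(array([482., 217.]), array([  367,    17,   193,   311, 21397], dtype=int32)), (array([ 48., 197.]), array([    0,    19,   118,   298, 16971], dtype=int32)), (array([ 81., 119.]), array([  32,   18,  102,  220, 4064], dtype=int32)), (array([282., 121.]), array([   75,    28,   433,   231, 52482], dtype=int32)), (array([165., 266.]), array([ 124,  246,   73,   64, 1919], dtype=int32))]
```

Run:
```python
from plan import *
d=cam('wrist');t=cam('scene')
for h in (0,60,120): X=O+ex*(.015-h/1000+.0)+ey*.092+[0,0,.105];print(h,proj(d,X),proj(t,X))
im=np.hstack([cv2.resize(np.array(d['pixels']),(400,300)),cv2.resize(np.array(t['pixels'])[120:240,230:390],(400,300))]);cv2.imwrite('pics/p3.png',im[:,:,::-1])
```

```text
0 [393.147 181.684] [352.416 164.405]
60 [408.675 115.112] [336.447 157.177]
120 [429.336  26.534] [321.257 150.302]
```

View pics/p3.png

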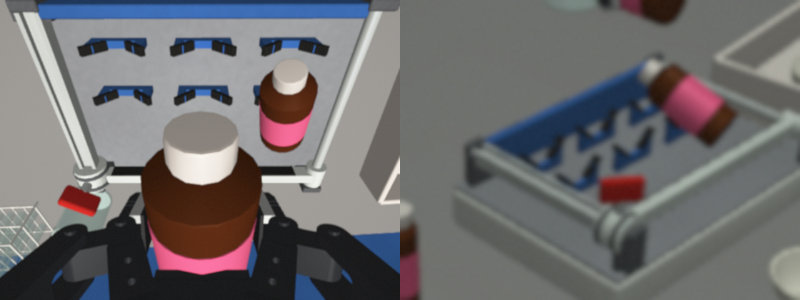

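Bottle B has been knocked in its cradle: its cap is now at (406,101) in the wrist view, where (429,26) was expected, and its base is further out. I'll triangulate it.

Run:
```python
from plan import *
d=cam('wrist');sc=cam('scene');t=cam('top')
S=np.stack([ex,ey,[0,0,1]])
for nm,D_ in (('wrist',d),('scene',sc),('top',t)):
    print(nm,'mid',[(np.round(x['at'],1),round(x['conf'],2)) for x in spot_point(nm,'wide_1_mid')][:4],'base',[(np.round(x['at'],1),round(x['conf'],2)) for x in spot_point(nm,'wide_1')][:5],'whole',[(np.round(x['at'],1),round(x['conf'],2)) for x in search_frame(nm,'wide_1')][:5])
im=np.array(d['pixels']).astype(int)
# pink label/brown body masks in wrist right of col 350
R_,G_,B_=im[...,0],im[...,1],im[...,2]
pk=(R_>G_+60)&(B_>G_+20)&(R_>120);pk[:,:340]=0;pk[250:]=0
ys,xs=np.where(pk);print('wrist pink',xs.mean(),ys.mean(),cv2.minAreaRect(np.stack([xs,ys],1).astype(np.float32)))
br=(R_>G_+25)&(R_<140)&(B_<G_+25);br[:,:340]=0;br[250:]=0;ys,xs=np.where(br|pk);print('wrist body',cv2.minAreaRect(np.stack([xs,ys],1).astype(np.float32)))
im=np.array(sc['pixels']).astype(int);R_,G_,B_=im[...,0],im[...,1],im[...,2]
pk=(R_>G_+50)&(B_>G_+15);pk[:,:320]=0;pk[:,390:]=0;pk[:120]=0;pk[200:]=0
ys,xs=np.where(pk);print('scene pink',len(xs),xs.mean(),ys.mean(),cv2.minAreaRect(np.stack([xs,ys],1).astype(np.float32)))
c2=np.hstack([cv2.resize(np.array(d['pixels'])[0:240,320:500],(400,533)),cv2.resize(np.array(sc['pixels'])[130:200,300:390],(400,311))[:,:].copy() if 0 else cv2.copyMakeBorder(cv2.resize(np.array(sc['pixels'])[125:205,305:385],(400,400)),0,133,0,0,cv2.BORDER_CONSTANT)])
cv2.imwrite('pics/p4.png',c2[:,:,::-1])
```

```text
wrist mid [] base [(array([390.1, 185. ]), 0.81), (array([283.6, 383.9]), 0.69)] whole [(array([396.2, 143.2]), 0.77)]
scene mid [(array([319.7, 109.7]), 0.91), (array([192.8, 214.8]), 0.72)] base [(array([358.8, 172.9]), 0.98), (array([338.8, 119.4]), 0.96), (array([194.7, 232.8]), 0.71), (array([316.6, 170.8]), 0.42)] whole [(array([344.9, 159.5]), 0.88), (array([329.7, 118.3]), 0.81), (array([197. , 217.5]), 0.69)]
top mid [(array([329.2, 320.1]), 0.92), (array([137.3, 249.5]), 0.72), (array([185.2, 241.9]), 0.17)] base [(array([148.9, 217.5]), 0.91), (array([327. , 320.7]), 0.85), (array([128.4, 215.2]), 0.8), (array([137.3, 249.7]), 0.54), (array([246.7, 196.3]), 0.16)] whole [(array([141.3, 235.1]), 0.98), (array([120.2, 221.4]), 0.68), (array([331.6, 321.4]), 0.67), (array([315. , 281.2]), 0.61)]
wrist pink 396.0469627360898 182.87136294027565 ((398.83929443359375, 179.6239776611328), (70.99959564208984, 47.29498291015625), 1.6365771293640137)
wrist body ((390.06707763671875, 177.43682861328125), (77.7668685913086, 163.8673095703125), 14.715072631835938)
scene pink 305 345.37704918032784 158.8754098360656 ((333.924560546875, 146.00167846679688), (57.49933624267578, 19.21154022216797), 48.918251037597656)
```

View pics/p4.png

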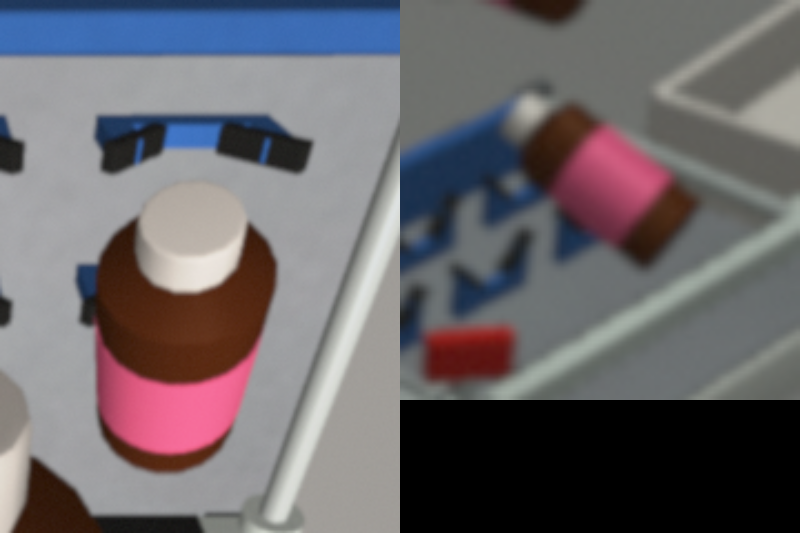

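Run:
```python
from plan import *
d=cam('wrist');sc=cam('scene');t=cam('top')
S=np.stack([ex,ey,[0,0,1]])
sf=lambda X:S@(X-O)
s=telemetry.read_state();print('held base proj top',proj(t,s['eef_pos']-.024*s['tool_rot'][:,2]+.063*ex),'mid',proj(t,s['eef_pos']-.024*s['tool_rot'][:,2]))
for nm,a,b in (('cap w-s',(d,(406.4,98.1)),(sc,(329,148))),('base s-t1',(sc,(359.5,172)),(t,(148.9,217.5))),('base s-t2',(sc,(359.5,172)),(t,(128.4,215.2))),('base w-s',(d,(390,185)),(sc,(359.5,172))),('mid',(d,(396,143)),(sc,(345,159.5)))):
    X,e=tri(*a,*b);print(nm,X,'shaker',sf(X),'gap',e)
# fit bottle pose: base point + axis from label & silhouettes is approximated by joint LSQ
obs=[(d,120,(406.4,98.1),1),(sc,120,(329,148),1),(sc,0,(359.5,172),1),(t,0,(128.4,215.2),1)]
def f(v):
    a=np.array([np.cos(v[4])*np.cos(v[3]),np.cos(v[4])*np.sin(v[3]),np.sin(v[4])]);B0=v[:3]
    return np.concatenate([(proj(D_,O+S.T@(B0+a*h/1000))-u)*w for D_,h,u,w in obs])
r_=least_squares(f,[.05,.09,.09,3.14,.3]);print('base',r_.x[:3],'yaw',np.degrees(r_.x[3])-180,'pitch',np.degrees(r_.x[4]),r_.fun)
```

```text
held base proj top [143.858 215.623] mid [137.399 251.848]
cap w-s [0.486 0.275 0.131] shaker [-0.068  0.08   0.131] gap 0.00114389808605175
base s-t1 [0.594 0.25  0.097] shaker [0.043 0.068 0.097] gap 0.02824751923096439
base s-t2 [0.589 0.292 0.081] shaker [0.033 0.109 0.081] gap 0.0023273475293236244
base w-s [0.59  0.284 0.084] shaker [0.036 0.101 0.084] gap 0.003114606818295971
mid [0.536 0.281 0.105] shaker [-0.018  0.092  0.105] gap 0.008878987923743416
base [0.034 0.11  0.079] yaw 16.87586125193485 pitch 26.616800888697185 [ 0.015 -0.006 -0.663 -0.462  0.843  0.453  0.096  0.132]
```

B has been knocked about 3 cm outwards and tipped, with its cap at shaker (-0.068,0.080,0.131) and its base at (0.034,0.107,0.081). It's still in the shaker. A fits in cradle_2 without touching it, so I'll place A first and then re-seat B.

>>> {"name": "apply_moves", "arguments": {
  "rows": [
    {"ax": 0, "ay": 0, "az": 0, "x": 0, "y": 0, "z": -4, "fingers": -1},
    {"ax": 0, "ay": 0, "az": 0, "x": 0, "y": 0, "z": -4, "fingers": -1},
    {"ax": 0, "ay": 0, "az": 0, "x": 0, "y": 0, "z": -4, "fingers": -1},
    {"ax": 0, "ay": 0, "az": 0, "x": 0, "y": 0, "z": -2, "fingers": -1},
    {"ax": 0, "ay": 0, "az": 0, "x": 0, "y": 0, "z": -1.5, "fingers": -1},
    {"ax": 0, "ay": 0, "az": 0, "x": 0, "y": 0, "z": -0.6, "fingers": -1},
    {"ax": 0, "ay": 0, "az": 0, "x": 0, "y": 0, "z": 0, "fingers": -1},
    {"ax": 0, "ay": 0, "az": 0, "x": 0, "y": 0, "z": 0, "fingers": -1}
  ]
}}

```text
clock: 34.88
eef_pos: [0.5079, 0.1917, 0.0884]
tool_rot: [[-0.921, 0.112, 0.374], [0.104, 0.994, -0.04], [-0.376, 0.002, -0.927]]
ft_force: [-0.4, -0.6, -2.4]
width: 0.62
```

>>> {"name": "apply_moves", "arguments": {
  "rows": [
    {"ax": 0, "ay": 0, "az": 0, "x": 0, "y": 0, "z": -0.2, "fingers": -1},
    {"ax": 0, "ay": 0, "az": 0, "x": 0, "y": 0, "z": -0.2, "fingers": -1},
    {"ax": 0, "ay": 0, "az": 0, "x": 0, "y": 0, "z": 0, "fingers": -1},
    {"ax": 0, "ay": 0, "az": 0, "x": 0, "y": 0, "z": 0, "fingers": -1}
  ]
}}

```text
clock: 35.38
eef_pos: [0.5076, 0.1914, 0.0838]
tool_rot: [[-0.921, 0.112, 0.373], [0.104, 0.994, -0.041], [-0.375, 0.001, -0.927]]
ft_force: [0.1, 0.1, -2.9]
width: 0.62
```

>>> {"name": "apply_moves", "arguments": {
  "rows": [
    {"ax": 0, "ay": 0, "az": 0, "x": 0, "y": 0, "z": -0.15, "fingers": -1},
    {"ax": 0, "ay": 0, "az": 0, "x": 0, "y": 0, "z": 0, "fingers": -1},
    {"ax": 0, "ay": 0, "az": 0, "x": 0, "y": 0, "z": 0, "fingers": -1}
  ]
}}

```text
clock: 35.75
eef_pos: [0.5077, 0.1915, 0.0823]
tool_rot: [[-0.921, 0.112, 0.373], [0.104, 0.994, -0.041], [-0.375, 0.001, -0.927]]
ft_force: [0.5, -0.2, -2.7]
width: 0.616
```

>>> {"name": "apply_moves", "arguments": {
  "rows": [
    {"ax": 0, "ay": 0, "az": 0, "x": 0, "y": 0, "z": -0.12, "fingers": -1},
    {"ax": 0, "ay": 0, "az": 0, "x": 0, "y": 0, "z": 0, "fingers": -1},
    {"ax": 0, "ay": 0, "az": 0, "x": 0, "y": 0, "z": 0, "fingers": -1}
  ]
}}

```text
clock: 36.12
eef_pos: [0.5079, 0.1916, 0.0818]
tool_rot: [[-0.921, 0.112, 0.374], [0.105, 0.994, -0.04], [-0.376, 0.002, -0.927]]
ft_force: [-10.6, -2.2, 22.2]
width: 0.62
```

>>> {"name": "apply_moves", "arguments": {
  "rows": [
    {"ax": 0, "ay": 0, "az": 0, "x": 0, "y": 0, "z": 0.15, "fingers": -1},
    {"ax": 0, "ay": 0, "az": 0, "x": 0, "y": 0, "z": 0, "fingers": 0.48},
    {"ax": 0, "ay": 0, "az": 0, "x": 0, "y": 0, "z": 0, "fingers": 0.48},
    {"ax": 0, "ay": 0, "az": 0, "x": 0, "y": 0, "z": 0, "fingers": 0.48},
    {"ax": 0, "ay": 0, "az": 0, "x": 0, "y": 0, "z": 0, "fingers": 0.48},
    {"ax": 0, "ay": 0, "az": 0, "x": -0.4, "y": 0.04, "z": 1, "fingers": 0.48},
    {"ax": 0, "ay": 0, "az": 0, "x": -0.8, "y": 0.09, "z": 2, "fingers": 0.48},
    {"ax": 0, "ay": 0, "az": 0, "x": -1.2, "y": 0.13, "z": 3, "fingers": 0.48},
    {"ax": 0, "ay": 0, "az": 0, "x": -1.2, "y": 0.13, "z": 3, "fingers": 0.48},
    {"ax": 0, "ay": 0, "az": 0, "x": 0, "y": 0, "z": 4, "fingers": 0.48}
  ]
}}

```text
clock: 37.38
eef_pos: [0.4704, 0.1952, 0.2137]
tool_rot: [[-0.921, 0.111, 0.372], [0.103, 0.994, -0.041], [-0.375, 0.001, -0.927]]
ft_force: [0.2, 0.1, 0.3]
width: 0.74
```

>>> {"name": "apply_moves", "arguments": {
  "rows": [
    {"ax": 0, "ay": 0, "az": 0, "x": 0, "y": 2, "z": 4, "fingers": 0.7},
    {"ax": 0, "ay": 0, "az": 0, "x": 0, "y": 2, "z": 4, "fingers": 0.7},
    {"ax": 0, "ay": 0, "az": 0, "x": 0, "y": 2, "z": 1, "fingers": 0.7},
    {"ax": 0, "ay": 0, "az": 0, "x": 0, "y": 0, "z": 0, "fingers": 0.7},
    {"ax": 0, "ay": 0, "az": 0, "x": 0, "y": 0, "z": 0, "fingers": 0.7}
  ]
}}

```text
clock: 38.0
eef_pos: [0.4712, 0.2544, 0.3016]
tool_rot: [[-0.921, 0.112, 0.372], [0.104, 0.994, -0.043], [-0.374, -0.001, -0.927]]
ft_force: [-0.8, -0.7, 0.3]
width: 0.851
```

Run:
```python
from plan import *
s=log();q=s['joint_pos'];P,R=s['eef_pos'],s['tool_rot'];print(P,R,q,s['width'],s['ft_force'])
S=np.stack([ex,ey,[0,0,1]])
ds={}
for nm in ('wrist','scene','top'):
    D_=cam(nm);ds[nm]=D_
    print(nm,'mid',[(np.round(x['at'],1),round(x['conf'],2)) for x in spot_point(nm,'wide_1_mid')][:5],'base',[(np.round(x['at'],1),round(x['conf'],2)) for x in spot_point(nm,'wide_1')][:5])
    for c in (.092,0):
        print('   seated pred',c,'base',proj(D_,O+ex*.015+ey*c+[0,0,.105]),'mid',proj(D_,O+ex*-.045+ey*c+[0,0,.105]),'cap',proj(D_,O+ex*-.105+ey*c+[0,0,.105]))
    im=np.array(D_['pixels']).astype(int);R_,G_,B_=im[...,0],im[...,1],im[...,2]
    wc=(im.min(2)>140)&(im.max(2)-im.min(2)<35)
    pk=(R_>G_+50)&(B_>G_+15)&(R_>100)
    for k,m in (('pink',pk),):
        n_,lab,st,ce=cv2.connectedComponentsWithStats(m.astype(np.uint8))
        for i in range(1,n_):
            if st[i,4]>100:
                pts=np.argwhere(lab==i)[:,::-1].astype(np.float32);print('   ',k,np.round(ce[i]),st[i,4],cv2.minAreaRect(pts))
im=np.hstack([cv2.resize(np.array(ds['wrist']['pixels'])[0:300,:],(480,257)),cv2.resize(np.array(ds['scene']['pixels'])[125:205,280:385],(320,244))[:].repeat(1,0) if 0 else cv2.copyMakeBorder(cv2.resize(np.array(ds['scene']['pixels'])[125:205,280:385],(320,244)),0,13,0,0,cv2.BORDER_CONSTANT)])
cv2.imwrite('pics/p5.png',im[:,:,::-1])
```

```text
[0.471 0.254 0.302] [[-0.921  0.112  0.372]
 [ 0.104  0.994 -0.043]
 [-0.374 -0.001 -0.927]] [-1.246 -0.041  0.43   2.073  0.412  0.911  0.421] 0.8514618469729004 [-0.819 -0.697  0.324]
wrist mid [(array([215.6, 136.9]), 0.75), (array([226. , 192.6]), 0.46)] base [(array([318.7, 189.6]), 0.76), (array([226.8, 189.4]), 0.74), (array([312.5, 161.9]), 0.51), (array([110.2, 265.9]), 0.44)]
   seated pred 0.092 base [315.634 186.218] mid [319.249 133.888] cap [323.783  68.265]
   seated pred 0 base [227.077 186.25 ] mid [220.716 133.962] cap [212.74   68.401]
    pink [223. 160.] 2693 ((221.52261352539062, 158.857666015625), (57.026634216308594, 58.80925750732422), 84.98689270019531)
    pink [320. 187.] 1297 ((320.59918212890625, 183.80398559570312), (40.89906311035156, 55.073272705078125), 75.20323944091797)
scene mid [(array([313.4, 165.4]), 0.78), (array([195.4, 216.2]), 0.59)] base [(array([357.4, 172.1]), 0.84), (array([332.9, 177.2]), 0.59)]
   seated pred 0.092 base [352.416 164.405] mid [336.447 157.177] cap [321.257 150.302]
   seated pred 0 base [332.176 175.327] mid [316.082 1
[... 508 characters left out ...]
459228515625), (17.426292419433594, 16.27549934387207), 80.53767395019531)
top mid [(array([328.8, 320.9]), 0.96), (array([169. , 256.6]), 0.9), (array([289.1, 148.3]), 0.74)] base [(array([326.8, 320.5]), 0.9), (array([173.2, 228.1]), 0.82), (array([130.2, 213.8]), 0.67)]
   seated pred 0.092 base [130.215 223.123] mid [125.158 250.719] cap [119.988 278.932]
   seated pred 0 base [171.872 228.163] mid [167.254 255.946] cap [162.532 284.354]
    pink [129. 228.] 511 ((128.65335083007812, 228.16612243652344), (26.6586856842041, 22.74181365966797), 2.2906100749969482)
    pink [168. 249.] 609 ((168.3599853515625, 248.47999572753906), (25.173004150390625, 24.607316970825195), 8.130102157592773)
```

A is seated: its base was found at (173.2,228.1) in the top view against a predicted (171.9,228.2). B is still tipped. I'll regrip it near 75 mm up its axis with the pads just past the axis, level it and set it back down.

```bash
cat > b.py <<'E'
from plan import *
S=np.stack([ex,ey,[0,0,1]])
b0=np.array([.035,.106,.081]);c0=np.array([-.068,.081,.131]);a=(c0-b0)/np.linalg.norm(c0-b0)
mid=(b0+c0)/2;G=O+S.T@(mid+a*.015)
th=np.arctan2(-a[1],-a[0]);pitch=np.arcsin(a[2]);print('yaw off',np.degrees(th),'pitch',np.degrees(pitch),'G',G)
Lf=15
Rg=Rdown(Lf-np.degrees(pitch),yaw+th);Rl=Rdown(Lf)
k=.013
C=O+ex*-.056+ey*.092+[0,0,.105]   # grip point when laid, bottle about 4 mm off the rail
E
python3 - <<'E'
from b import *
s=log();q=s['joint_pos'];P,R=s['eef_pos'],s['tool_rot']
t=cam('top');sc=cam('scene')
for nm,D_ in (('top',t),('scene',sc)): print(nm,proj(D_,O+S.T@b0),proj(D_,O+S.T@c0))
w=[(G+Rg[:,2]*(k-.12),Rg,8),(G+Rg[:,2]*k,Rg,5),(G+Rg[:,2]*k+[0,0,.08],Rg,4),(C+Rl[:,2]*k+[0,0,.08],Rl,6),(C+Rl[:,2]*k,Rl,6)]
for x,y,n in w: q=seg(P,R,x,y,q,n);P,R=x,y
E
```

```text
yaw off 13.642914775990066 pitch 25.255131178624925 G [0.524 0.281 0.112]
top [130.027 214.951] [123.105 261.725]
scene [359.851 172.439] [328.896 147.903]
8 rows turn [-0.005  0.506  0.209] shift [ 0.89  0.35 -1.06] ->  [0.543 0.283 0.218] q [-0.839  0.456  0.405  1.655 -0.245  1.246  1.34 ] max qd 1.27
5 rows turn [0. 0. 0.] shift [-0.42 -0.05 -2.36] ->  [0.522 0.28  0.1  ] q [-0.826  0.553  0.362  1.793 -0.297  1.017  1.382] max qd 0.37
4 rows turn [0. 0. 0.] shift [0. 0. 2.] ->  [0.522 0.28  0.18 ] q [-0.85   0.46   0.392  1.738 -0.254  1.158  1.341] max qd 0.29
6 rows turn [ 0.004 -0.527 -0.28 ] shift [-0.34  0.08 -0.12] ->  [0.502 0.285 0.172] q [-1.22   0.263  0.558  2.07   0.079  0.665  0.711] max qd 1.19
6 rows turn [0. 0. 0.] shift [ 0.    0.   -1.33] ->  [0.502 0.285 0.092] q [-1.156  0.395  0.5    2.127  0.01   0.483  0.746] max qd 0.25
```

>>> {"name": "apply_moves", "arguments": {
  "rows": [
    {"ax": -0.005, "ay": 0.506, "az": 0.209, "x": 0.89, "y": 0.35, "z": -1.06, "fingers": 0.7},
    {"ax": -0.005, "ay": 0.506, "az": 0.209, "x": 0.89, "y": 0.35, "z": -1.06, "fingers": 0.7},
    {"ax": -0.005, "ay": 0.506, "az": 0.209, "x": 0.89, "y": 0.35, "z": -1.06, "fingers": 0.7},
    {"ax": -0.005, "ay": 0.506, "az": 0.209, "x": 0.89, "y": 0.35, "z": -1.06, "fingers": 0.7},
    {"ax": -0.005, "ay": 0.506, "az": 0.209, "x": 0.89, "y": 0.35, "z": -1.06, "fingers": 0.7},
    {"ax": -0.005, "ay": 0.506, "az": 0.209, "x": 0.89, "y": 0.35, "z": -1.06, "fingers": 0.7},
    {"ax": -0.005, "ay": 0.506, "az": 0.209, "x": 0.89, "y": 0.35, "z": -1.06, "fingers": 0.7},
    {"ax": -0.005, "ay": 0.506, "az": 0.209, "x": 0.89, "y": 0.35, "z": -1.06, "fingers": 0.7},
    {"ax": 0, "ay": 0, "az": 0, "x": 0, "y": 0, "z": 0, "fingers": 0.7},
    {"ax": 0, "ay": 0, "az": 0, "x": 0, "y": 0, "z": 0, "fingers": 0.7}
  ]
}}

```text
clock: 39.8
eef_pos: [0.5428, 0.2832, 0.2178]
tool_rot: [[-0.976, -0.127, -0.176], [-0.125, 0.992, -0.023], [0.178, -0.001, -0.984]]
ft_force: [-1.1, -0.8, 0.9]
width: 0.855
```

Run:
```python
from b import *
s=log();q=s['joint_pos'];P,R=s['eef_pos'],s['tool_rot'];print(P,R,s['width'])
d=cam('wrist')
print('pred base',proj(d,O+S.T@b0),'mid',proj(d,O+S.T@mid),'cap',proj(d,O+S.T@c0),'G',proj(d,G))
for n in ('wide_1','wide_1_mid'): print(n,[(np.round(x['at']),round(x['conf'],2)) for x in spot_point('wrist',n)][:4])
print('whole',[(np.round(x['at']),round(x['conf'],2)) for x in search_frame('wrist','wide_1')][:4])
im=np.array(d['pixels']).astype(int);R_,G_,B_=im[...,0],im[...,1],im[...,2]
pk=(R_>G_+50)&(B_>G_+15)&(R_>100)
n_,lab,st,ce=cv2.connectedComponentsWithStats(pk.astype(np.uint8))
for i in range(1,n_):
    if st[i,4]>100: print('pink',np.round(ce[i]),st[i])
# edges of bottle along rows
for y in range(60,330,30):
    br=np.where((R_[y]>G_[y]+15)|(im[y].min(1)>185))[0];print(y,br.min() if len(br) else None, [ (int(g[0]),int(g[-1])) for g in np.split(br,np.where(np.diff(br)>4)[0]+1) if len(g)>8])
seg(P,R,G+Rg[:,2]*k,Rg,q,5)
save(d,'p6.png')
```

```text
yaw off 13.642914775990066 pitch 25.255131178624925 G [0.524 0.281 0.112]
[0.543 0.283 0.218] [[-0.976 -0.127 -0.176]
 [-0.125  0.992 -0.023]
 [ 0.178 -0.001 -0.984]] 0.8546837909532783
pred base [282.788 279.448] mid [282.727 221.815] cap [282.649 149.252] G [282.709 204.872]
wide_1 [(array([153., 234.]), 0.88), (array([276., 278.]), 0.7)]
wide_1_mid [(array([166., 157.]), 0.92)]
whole [(array([275., 222.]), 0.81), (array([164., 166.]), 0.78)]
pink [161. 178.] [ 119  134   87   85 5665]
pink [276. 251.] [ 240  212   75   73 3943]
60 None []
90 163 [(163, 188)]
120 135 [(135, 211)]
150 127 [(127, 206)]
180 122 [(122, 201), (240, 315), (508, 559)]
210 118 [(118, 195), (239, 315), (502, 559)]
240 128 [(128, 186), (241, 312), (496, 559)]
270 244 [(244, 309), (490, 525)]
300 0 [(0, 20), (260, 292), (484, 516), (535, 559)]
5 rows turn [0.001 0.001 0.   ] shift [-0.42 -0.06 -2.36] ->  [0.522 0.28  0.1  ] q [-0.87   0.563  0.425  1.796 -0.335  1.023  1.416] max qd 0.37
```

The wrist view shows the body's edges parallel to the jaws but about 4 mm to the left, so I'll correct in y while descending.

>>> {"name": "apply_moves", "arguments": {
  "rows": [
    {"ax": 0, "ay": 0, "az": 0, "x": 0.05, "y": -0.4, "z": 0, "fingers": 0.7},
    {"ax": 0, "ay": 0, "az": 0, "x": -0.42, "y": -0.06, "z": -2.36, "fingers": 0.7},
    {"ax": 0, "ay": 0, "az": 0, "x": -0.42, "y": -0.06, "z": -2.36, "fingers": 0.7},
    {"ax": 0, "ay": 0, "az": 0, "x": -0.42, "y": -0.06, "z": -2.36, "fingers": 0.7},
    {"ax": 0, "ay": 0, "az": 0, "x": -0.42, "y": -0.06, "z": -2.36, "fingers": 0.7},
    {"ax": 0, "ay": 0, "az": 0, "x": -0.42, "y": -0.06, "z": -2.36, "fingers": 0.7},
    {"ax": 0, "ay": 0, "az": 0, "x": 0, "y": 0, "z": 0, "fingers": 0.7},
    {"ax": 0, "ay": 0, "az": 0, "x": 0, "y": 0, "z": 0, "fingers": 0.7}
  ]
}}

```text
clock: 41.0
eef_pos: [0.5229, 0.2764, 0.1008]
tool_rot: [[-0.976, -0.127, -0.176], [-0.125, 0.992, -0.022], [0.177, 0.0, -0.984]]
ft_force: [0.2, 0.2, 0.1]
width: 0.847
```

>>> {"name": "apply_moves", "arguments": {
  "rows": [
    {"ax": 0, "ay": 0, "az": 0, "x": 0, "y": 0, "z": 0, "fingers": -1},
    {"ax": 0, "ay": 0, "az": 0, "x": 0, "y": 0, "z": 0, "fingers": -1},
    {"ax": 0, "ay": 0, "az": 0, "x": 0, "y": 0, "z": 0, "fingers": -1},
    {"ax": 0, "ay": 0, "az": 0, "x": 0, "y": 0, "z": 0, "fingers": -1},
    {"ax": 0, "ay": 0, "az": 0, "x": 0, "y": 0, "z": 0, "fingers": -1}
  ],
  "newtons": 50
}}

```text
clock: 41.62
eef_pos: [0.5231, 0.2768, 0.1007]
tool_rot: [[-0.976, -0.127, -0.175], [-0.125, 0.992, -0.022], [0.177, 0.001, -0.984]]
ft_force: [1.8, 1.1, 7.8]
width: 0.614
```

Gripped at the right width (0.614). I'll lift, level it and align it.

>>> {"name": "apply_moves", "arguments": {
  "rows": [
    {"ax": 0, "ay": 0, "az": 0, "x": 0, "y": 0, "z": 1, "fingers": -1},
    {"ax": 0, "ay": 0, "az": 0, "x": 0, "y": 0, "z": 2, "fingers": -1},
    {"ax": 0, "ay": 0, "az": 0, "x": 0, "y": 0, "z": 3, "fingers": -1},
    {"ax": 0, "ay": 0, "az": 0, "x": 0, "y": 0, "z": 3, "fingers": -1},
    {"ax": 0, "ay": 0, "az": 0, "x": 0, "y": 0, "z": 0, "fingers": -1},
    {"ax": 0, "ay": 0, "az": 0, "x": 0, "y": 0, "z": 0, "fingers": -1}
  ]
}}

```text
clock: 42.38
eef_pos: [0.5219, 0.2763, 0.1898]
tool_rot: [[-0.976, -0.127, -0.177], [-0.125, 0.992, -0.023], [0.179, -0.0, -0.984]]
ft_force: [0.2, 0.2, -2.7]
width: 0.612
```

Run:
```python
from b import *
s=log();q=s['joint_pos'];P,R=s['eef_pos'],s['tool_rot'];print(P,s['width'],s['ft_force'],s['wrist_torque'])
d=cam('wrist');sc=cam('scene')
up=Rg.T@(S.T@a); A_=R@up; g=P-k*R[:,2]
print('pred cap wrist',proj(d,g+.045*A_),'base scene',proj(sc,g-.075*A_))
print('scene base',[(np.round(x['at']),round(x['conf'],2)) for x in spot_point('scene','wide_1')][:5])
im=np.array(d['pixels']).astype(int);R_,G_,B_=im[...,0],im[...,1],im[...,2]
for y in range(100,330,25):
    br=np.where((R_[y]>G_[y]+15)|(im[y].min(1)>185))[0];print(y,[ (int(g_[0]),int(g_[-1])) for g_ in np.split(br,np.where(np.diff(br)>4)[0]+1) if len(g_)>8])
save(d,'p7.png')
w=[(C+Rl[:,2]*k+[0,0,.09],Rl,8),(C+Rl[:,2]*k,Rl,6)]
for x,y,n in w: q=seg(P,R,x,y,q,n);P,R=x,y
```

```text
yaw off 13.642914775990066 pitch 25.255131178624925 G [0.524 0.281 0.112]
[0.522 0.276 0.19 ] 0.6116040381825988 [ 0.244  0.243 -2.698] [ 0.015 -0.198 -0.021]
pred cap wrist [282.981 192.215] base scene [363.375 145.552]
scene base [(array([334., 175.]), 0.73), (array([363., 149.]), 0.58), (array([196., 234.]), 0.56)]
100 [(157, 182)]
125 [(137, 174)]
150 [(124, 211), (405, 415)]
175 [(118, 204), (398, 408)]
200 [(113, 202), (391, 401), (535, 559)]
225 [(109, 198), (224, 242), (255, 317), (327, 341), (384, 394), (529, 559)]
250 [(106, 191), (212, 356), (377, 387), (524, 559)]
275 [(105, 181), (214, 353), (519, 559)]
300 [(215, 349), (514, 549)]
325 [(217, 346), (509, 539)]
8 rows turn [ 0.003 -0.396 -0.21 ] shift [-0.25  0.11 -0.09] ->  [0.502 0.285 0.182] q [-1.287  0.258  0.637  2.064  0.053  0.684  0.741] max qd 0.9
6 rows turn [0. 0. 0.] shift [ 0.   0.  -1.5] ->  [0.502 0.285 0.092] q [-1.199  0.405  0.554  2.129 -0.043  0.48   0.795] max qd 0.28
```

>>> {"name": "apply_moves", "arguments": {
  "rows": [
    {"ax": 0.003, "ay": -0.396, "az": -0.21, "x": -0.25, "y": 0.11, "z": -0.09, "fingers": -1},
    {"ax": 0.003, "ay": -0.396, "az": -0.21, "x": -0.25, "y": 0.11, "z": -0.09, "fingers": -1},
    {"ax": 0.003, "ay": -0.396, "az": -0.21, "x": -0.25, "y": 0.11, "z": -0.09, "fingers": -1},
    {"ax": 0.003, "ay": -0.396, "az": -0.21, "x": -0.25, "y": 0.11, "z": -0.09, "fingers": -1},
    {"ax": 0.003, "ay": -0.396, "az": -0.21, "x": -0.25, "y": 0.11, "z": -0.09, "fingers": -1},
    {"ax": 0.003, "ay": -0.396, "az": -0.21, "x": -0.25, "y": 0.11, "z": -0.09, "fingers": -1},
    {"ax": 0.003, "ay": -0.396, "az": -0.21, "x": -0.25, "y": 0.11, "z": -0.09, "fingers": -1},
    {"ax": 0.003, "ay": -0.396, "az": -0.21, "x": -0.25, "y": 0.11, "z": -0.09, "fingers": -1},
    {"ax": 0, "ay": 0, "az": 0, "x": 0, "y": 0, "z": 0, "fingers": -1},
    {"ax": 0, "ay": 0, "az": 0, "x": 0, "y": 0, "z": 0, "fingers": -1}
  ]
}}

```text
clock: 43.78
eef_pos: [0.5024, 0.2851, 0.1826]
tool_rot: [[-0.96, 0.11, 0.256], [0.106, 0.994, -0.029], [-0.258, -0.001, -0.966]]
ft_force: [0.2, -0.4, -2.9]
width: 0.613
```

Run:
```python
from b import *
s=log();q=s['joint_pos'];P,R=s['eef_pos'],s['tool_rot'];print(P,R,s['width'],s['ft_force'])
d=cam('wrist');sc=cam('scene');t=cam('top')
g=P-k*R[:,2];cap=g-.045*ex;base=g+.075*ex
print('grip shaker',S@(g-O))
for nm,D_ in (('wrist',d),('scene',sc),('top',t)):
    print(nm,'pred cap',proj(D_,cap),'base',proj(D_,base),'det base',[(np.round(x['at']),round(x['conf'],2)) for x in spot_point(nm,'wide_1')][:4],'mid',[(np.round(x['at']),round(x['conf'],2)) for x in spot_point(nm,'wide_1_mid')][:4])
im=np.hstack([cv2.resize(np.array(d['pixels']),(400,300)),cv2.resize(np.array(sc['pixels'])[90:210,260:420],(400,300))]);cv2.imwrite('pics/p8.png',im[:,:,::-1])
```

```text
yaw off 13.642914775990066 pitch 25.255131178624925 G [0.524 0.281 0.112]
[0.502 0.285 0.183] [[-0.96   0.11   0.256]
 [ 0.106  0.994 -0.029]
 [-0.258 -0.001 -0.966]] 0.6127976099451924 [ 0.237 -0.418 -2.869]
grip shaker [-0.055  0.092  0.195]
wrist pred cap [283.369 190.388] base [282.994 391.642] det base [(array([276., 391.]), 0.8), (array([156., 272.]), 0.69), (array([ 40., 355.]), 0.54)] mid [(array([135., 200.]), 0.55)]
scene pred cap [324.811 123.438] base [357.468 136.696] det base [(array([335., 177.]), 0.84), (array([356., 137.]), 0.69), (array([195., 231.]), 0.67)] mid [(array([194., 219.]), 0.73), (array([315., 165.]), 0.66)]
top pred cap [ 99.821 277.056] base [111.744 214.728] det base [(array([172., 228.]), 0.96), (array([112., 214.]), 0.95), (array([327., 320.]), 0.62)] mid [(array([166., 254.]), 0.94), (array([330., 320.]), 0.74), (array([180., 198.]), 0.2)]
```

View pics/p8.png

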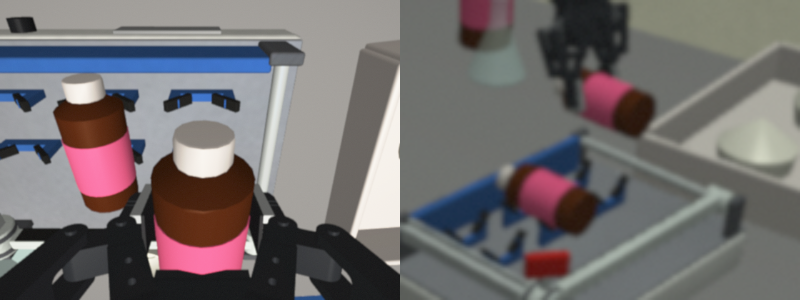

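B is level and lined up with its cradle, and A lies properly in cradle_2. I'll lower B.

>>> {"name": "apply_moves", "arguments": {
  "rows": [
    {"ax": 0, "ay": 0, "az": 0, "x": 0, "y": 0, "z": -3, "fingers": -1},
    {"ax": 0, "ay": 0, "az": 0, "x": 0, "y": 0, "z": -3, "fingers": -1},
    {"ax": 0, "ay": 0, "az": 0, "x": 0, "y": 0, "z": -1.5, "fingers": -1},
    {"ax": 0, "ay": 0, "az": 0, "x": 0, "y": 0, "z": -0.8, "fingers": -1},
    {"ax": 0, "ay": 0, "az": 0, "x": 0, "y": 0, "z": 0, "fingers": -1},
    {"ax": 0, "ay": 0, "az": 0, "x": 0, "y": 0, "z": 0, "fingers": -1}
  ]
}}

```text
clock: 44.98
eef_pos: [0.5027, 0.2855, 0.1004]
tool_rot: [[-0.96, 0.111, 0.258], [0.107, 0.994, -0.028], [-0.26, 0.001, -0.966]]
ft_force: [-0.2, 0.6, -2.3]
width: 0.614
```

>>> {"name": "apply_moves", "arguments": {
  "rows": [
    {"ax": 0, "ay": 0, "az": 0, "x": 0, "y": 0, "z": -0.25, "fingers": -1},
    {"ax": 0, "ay": 0, "az": 0, "x": 0, "y": 0, "z": 0, "fingers": -1},
    {"ax": 0, "ay": 0, "az": 0, "x": 0, "y": 0, "z": 0, "fingers": -1}
  ]
}}

```text
clock: 45.35
eef_pos: [0.5023, 0.2852, 0.0972]
tool_rot: [[-0.96, 0.111, 0.258], [0.107, 0.994, -0.029], [-0.259, -0.0, -0.966]]
ft_force: [0.3, 0.0, -2.6]
width: 0.61
```

>>> {"name": "apply_moves", "arguments": {
  "rows": [
    {"ax": 0, "ay": 0, "az": 0, "x": 0, "y": 0, "z": -0.15, "fingers": -1},
    {"ax": 0, "ay": 0, "az": 0, "x": 0, "y": 0, "z": 0, "fingers": -1},
    {"ax": 0, "ay": 0, "az": 0, "x": 0, "y": 0, "z": 0, "fingers": -1}
  ]
}}

```text
clock: 45.72
eef_pos: [0.5023, 0.2851, 0.0956]
tool_rot: [[-0.96, 0.111, 0.258], [0.107, 0.994, -0.029], [-0.259, -0.001, -0.966]]
ft_force: [-0.5, 0.3, -3.2]
width: 0.615
```

>>> {"name": "apply_moves", "arguments": {
  "rows": [
    {"ax": 0, "ay": 0, "az": 0, "x": 0, "y": 0, "z": -0.15, "fingers": -1},
    {"ax": 0, "ay": 0, "az": 0, "x": 0, "y": 0, "z": 0, "fingers": -1},
    {"ax": 0, "ay": 0, "az": 0, "x": 0, "y": 0, "z": 0, "fingers": -1}
  ]
}}

```text
clock: 46.1
eef_pos: [0.5023, 0.2851, 0.0941]
tool_rot: [[-0.96, 0.111, 0.257], [0.107, 0.994, -0.029], [-0.259, -0.001, -0.966]]
ft_force: [0.6, 0.2, -3.0]
width: 0.613
```

>>> {"name": "apply_moves", "arguments": {
  "rows": [
    {"ax": 0, "ay": 0, "az": 0, "x": 0, "y": 0, "z": -0.12, "fingers": -1},
    {"ax": 0, "ay": 0, "az": 0, "x": 0, "y": 0, "z": 0, "fingers": -1},
    {"ax": 0, "ay": 0, "az": 0, "x": 0, "y": 0, "z": 0, "fingers": -1}
  ]
}}

```text
clock: 46.48
eef_pos: [0.5024, 0.2851, 0.0929]
tool_rot: [[-0.96, 0.111, 0.258], [0.107, 0.994, -0.029], [-0.259, -0.0, -0.966]]
ft_force: [-0.2, -0.1, -3.0]
width: 0.618
```

>>> {"name": "apply_moves", "arguments": {
  "rows": [
    {"ax": 0, "ay": 0, "az": 0, "x": 0, "y": 0, "z": -0.12, "fingers": -1},
    {"ax": 0, "ay": 0, "az": 0, "x": 0, "y": 0, "z": 0, "fingers": -1},
    {"ax": 0, "ay": 0, "az": 0, "x": 0, "y": 0, "z": 0, "fingers": -1}
  ]
}}

```text
clock: 46.85
eef_pos: [0.5027, 0.2853, 0.0925]
tool_rot: [[-0.96, 0.11, 0.258], [0.107, 0.994, -0.028], [-0.26, 0.0, -0.966]]
ft_force: [-7.1, -3.7, 17.1]
width: 0.612
```

>>> {"name": "apply_moves", "arguments": {
  "rows": [
    {"ax": 0, "ay": 0, "az": 0, "x": 0, "y": 0, "z": -0.1, "fingers": -1},
    {"ax": 0, "ay": 0, "az": 0, "x": 0, "y": 0, "z": 0, "fingers": -1},
    {"ax": 0, "ay": 0, "az": 0, "x": 0, "y": 0, "z": 0, "fingers": -1}
  ]
}}

```text
clock: 47.22
eef_pos: [0.5028, 0.2854, 0.0922]
tool_rot: [[-0.96, 0.11, 0.258], [0.107, 0.994, -0.028], [-0.26, 0.001, -0.966]]
ft_force: [-15.4, -7.6, 38.6]
width: 0.61
```

>>> {"name": "apply_moves", "arguments": {
  "rows": [
    {"ax": 0, "ay": 0, "az": 0, "x": 0, "y": 0, "z": 0.15, "fingers": -1},
    {"ax": 0, "ay": 0, "az": 0, "x": 0, "y": 0, "z": 0, "fingers": 0.48},
    {"ax": 0, "ay": 0, "az": 0, "x": 0, "y": 0, "z": 0, "fingers": 0.48},
    {"ax": 0, "ay": 0, "az": 0, "x": 0, "y": 0, "z": 0, "fingers": 0.48},
    {"ax": 0, "ay": 0, "az": 0, "x": 0, "y": 0, "z": 0, "fingers": 0.48},
    {"ax": 0, "ay": 0, "az": 0, "x": -0.26, "y": 0.03, "z": 1, "fingers": 0.48},
    {"ax": 0, "ay": 0, "az": 0, "x": -0.52, "y": 0.06, "z": 2, "fingers": 0.48},
    {"ax": 0, "ay": 0, "az": 0, "x": -0.78, "y": 0.08, "z": 3, "fingers": 0.48},
    {"ax": 0, "ay": 0, "az": 0, "x": -0.78, "y": 0.08, "z": 3, "fingers": 0.48},
    {"ax": 0, "ay": 0, "az": 0, "x": 0, "y": 0, "z": 4, "fingers": 0.48}
  ]
}}

```text
clock: 48.48
eef_pos: [0.4781, 0.2874, 0.2233]
tool_rot: [[-0.96, 0.11, 0.257], [0.106, 0.994, -0.03], [-0.258, -0.001, -0.966]]
ft_force: [0.7, 0.1, -0.3]
width: 0.737
```

>>> {"name": "apply_moves", "arguments": {
  "rows": [
    {"ax": 0, "ay": 0, "az": 0, "x": 0, "y": 0, "z": 4, "fingers": 1},
    {"ax": 0, "ay": 0, "az": 0, "x": 0, "y": 0, "z": 4, "fingers": 1},
    {"ax": 0, "ay": 0, "az": 0, "x": 0, "y": 0, "z": 0, "fingers": 1},
    {"ax": 0, "ay": 0, "az": 0, "x": 0, "y": 0, "z": 0, "fingers": 1}
  ]
}}

```text
clock: 48.98
eef_pos: [0.4786, 0.2875, 0.3021]
tool_rot: [[-0.96, 0.111, 0.257], [0.107, 0.994, -0.029], [-0.259, -0.0, -0.966]]
ft_force: [-0.3, 0.1, -0.7]
width: 0.996
```

```bash
cat > chk.py <<'E'
from plan import *
S=np.stack([ex,ey,[0,0,1]])
def look(views=('wrist','scene','top')):
    ds={}
    for nm in views:
        D_=cam(nm);ds[nm]=D_
        print(nm,'base',[(np.round(x['at'],1),round(x['conf'],2)) for x in spot_point(nm,'wide_1')][:6])
        print('   mid',[(np.round(x['at'],1),round(x['conf'],2)) for x in spot_point(nm,'wide_1_mid')][:6])
        for c in (.092,0): print('   seated pred',c,'base',proj(D_,O+ex*.015+ey*c+[0,0,.105]),'mid',proj(D_,O+ex*-.045+ey*c+[0,0,.105]))
    return ds
E
python3 - <<'E'
from chk import *
s=log();q=s['joint_pos'];P,R=s['eef_pos'],s['tool_rot'];print(P,q)
ds=look()
g=np.array([.6202,.0215,.148]);ang=np.arctan2(-.743,-.669)
print('screw pred',[proj(ds[n],g) for n in ds],[ (n,[(np.round(x['at']),round(x['conf'],2)) for x in spot_point(n,'screw_grip')][:2]) for n in ds])
Rs=np.array([[-.669,-.743,0],[-.743,.669,0],[0,0,-1.]])
w=[(np.array([.56,.12,.30]),Rs,22),(np.array([.6202,.0215,.22]),Rs,4),(np.array([.6202,.0215,.131]),Rs,4)]
for x,y,n in w: q=seg(P,R,x,y,q,n);P,R=x,y
E
```

```text
[0.479 0.287 0.302] [-1.443  0.057  0.703  1.965  0.194  0.969  0.619]
wrist base [(array([277.9, 210.8]), 0.91), (array([196.6, 213.1]), 0.82)]
   mid [(array([186.8, 158.1]), 0.94)]
   seated pred 0.092 base [282.987 208.361] mid [283.008 155.393]
   seated pred 0 base [195.159 208.32 ] mid [187.077 155.368]
scene base [(array([333.8, 176.7]), 0.87), (array([353.6, 165.4]), 0.86), (array([195.4, 232.5]), 0.6)]
   mid [(array([196. , 215.3]), 0.94), (array([316.2, 165.7]), 0.85)]
   seated pred 0.092 base [352.416 164.405] mid [336.447 157.177]
   seated pred 0 base [332.176 175.327] mid [316.082 167.52 ]
top base [(array([329.1, 320.6]), 0.87), (array([128.6, 221. ]), 0.84), (array([173.6, 226.9]), 0.79)]
   mid [(array([168.2, 253. ]), 0.82), (array([328.7, 321. ]), 0.57)]
   seated pred 0.092 base [130.215 223.123] mid [125.158 250.719]
   seated pred 0 base [171.872 228.163] mid [167.254 255.946]
screw pred [array([ 49.148, 292.956]), array([317.652, 194.415]), array([246.533, 196.757])] [('wrist', [(array([ 53., 292.]), 0.57)]), ('scene', [(array([318., 193.]), 0.66)]), ('top', [(array([250., 199.]), 0.72)])]
22 rows turn [-0.031  0.083  0.307] shift [ 0.37 -0.76 -0.01] ->  [0.56 0.12 0.3 ] q [-0.937  0.242  0.742  1.789 -0.176  1.179  2.267] max qd 0.64
4 rows turn [0. 0. 0.] shift [ 1.5  -2.46 -2.  ] ->  [0.62  0.021 0.22 ] q [-0.675  0.419  0.711  1.775 -0.309  1.062  2.555] max qd 0.61
4 rows turn [0. 0. 0.] shift [ 0.    0.   -2.22] ->  [0.62  0.021 0.131] q [-0.62   0.519  0.648  1.85  -0.392  0.903  2.62 ] max qd 0.32
```

Both bottles lie in their cradles about 4 mm off the rail, with bases within about 5 px of the seated prediction. The screw is where I left it. I'll go back to it.

>>> {"name": "apply_moves", "arguments": {
  "rows": [
    {"ax": -0.068, "ay": 0.183, "az": 0.675, "x": 0.81, "y": -1.67, "z": 0, "fingers": 1},
    {"ax": -0.068, "ay": 0.183, "az": 0.675, "x": 0.81, "y": -1.67, "z": 0, "fingers": 1},
    {"ax": -0.068, "ay": 0.183, "az": 0.675, "x": 0.81, "y": -1.67, "z": 0, "fingers": 1},
    {"ax": -0.068, "ay": 0.183, "az": 0.675, "x": 0.81, "y": -1.67, "z": 0, "fingers": 1},
    {"ax": -0.068, "ay": 0.183, "az": 0.675, "x": 0.81, "y": -1.67, "z": 0, "fingers": 1},
    {"ax": -0.068, "ay": 0.183, "az": 0.675, "x": 0.81, "y": -1.67, "z": 0, "fingers": 1},
    {"ax": -0.068, "ay": 0.183, "az": 0.675, "x": 0.81, "y": -1.67, "z": 0, "fingers": 1},
    {"ax": -0.068, "ay": 0.183, "az": 0.675, "x": 0.81, "y": -1.67, "z": 0, "fingers": 1},
    {"ax": -0.068, "ay": 0.183, "az": 0.675, "x": 0.81, "y": -1.67, "z": 0, "fingers": 1},
    {"ax": -0.068, "ay": 0.183, "az": 0.675, "x": 0.81, "y": -1.67, "z": 0, "fingers": 1}
  ]
}}

```text
clock: 50.82
eef_pos: [0.5602, 0.1201, 0.3022]
tool_rot: [[-0.667, -0.745, -0.002], [-0.745, 0.667, 0.0], [0.001, 0.002, -1.0]]
ft_force: [-0.1, 1.3, 0.6]
width: 1.001
```

>>> {"name": "apply_moves", "arguments": {
  "rows": [
    {"ax": 0, "ay": 0, "az": 0, "x": 1.5, "y": -2.46, "z": -1, "fingers": 1},
    {"ax": 0, "ay": 0, "az": 0, "x": 1.5, "y": -2.46, "z": -1, "fingers": 1},
    {"ax": 0, "ay": 0, "az": 0, "x": 1.5, "y": -2.46, "z": -1, "fingers": 1},
    {"ax": 0, "ay": 0, "az": 0, "x": 1.5, "y": -2.46, "z": -1, "fingers": 1},
    {"ax": 0, "ay": 0, "az": 0, "x": 0, "y": 0, "z": 0, "fingers": 1},
    {"ax": 0, "ay": 0, "az": 0, "x": 0, "y": 0, "z": 0, "fingers": 1}
  ]
}}

```text
clock: 51.58
eef_pos: [0.6198, 0.0226, 0.2621]
tool_rot: [[-0.67, -0.743, -0.002], [-0.743, 0.67, 0.001], [0.001, 0.002, -1.0]]
ft_force: [0.3, 1.3, 1.2]
width: 1.0
```

Run:
```python
from chk import *
s=log();q=s['joint_pos'];P,R=s['eef_pos'],s['tool_rot'];print(P,R,q)
d=cam('wrist');g=np.array([.6202,.0215,.148]);print('pred',proj(d,g),proj(d,g+[0,0,.01]),[(np.round(x['at']),round(x['conf'],2),atz(d,x['at'],.148)) for x in spot_point('wrist','screw_grip')][:2])
im=np.array(d['pixels']).astype(int);rd=(im[...,0]>im[...,1]+70)&(im[...,0]>im[...,2]+70)&(im[...,0]>120)
n_,lab,st,ce=cv2.connectedComponentsWithStats(rd.astype(np.uint8));i=1+np.argmax(st[1:,4]);print('red',ce[i],st[i])
pts=np.argwhere(lab==i)[:,::-1].astype(np.float32);c,sz,a=cv2.minAreaRect(pts);print(c,sz,a,'centre at z.155',atz(d,c,.155))
W=np.array([atz(d,u,.155)[:2] for u in pts]);ev,evec=np.linalg.eigh(np.cov((W-W.mean(0)).T));print('dir',evec[:,1],'tool x',R[:2,0],W.mean(0))
Rs=np.array([[-.669,-.743,0],[-.743,.669,0],[0,0,-1.]])
seg(P,R,np.array([.6202,.0215,.131]),Rs,q,5)
```

```text
[0.62  0.023 0.262] [[-0.67  -0.743 -0.002]
 [-0.743  0.67   0.001]
 [ 0.001  0.002 -1.   ]] [-0.718  0.386  0.764  1.731 -0.291  1.144  2.54 ]
pred [280.77  200.866] [280.721 204.655] [(array([284., 201.]), 0.56, array([0.618, 0.023, 0.148]))]
red [504.862 251.068] [ 466  219   77   67 2783]
(504.9587097167969, 250.6608123779297) (44.84644317626953, 66.01741027832031) 59.4207763671875 centre at z.155 [0.519 0.164 0.155]
dir [-0.962  0.273] tool x [-0.67  -0.743] [0.519 0.164]
5 rows turn [-0.001 -0.002  0.001] shift [ 0.01 -0.02 -2.62] ->  [0.62  0.021 0.131] q [-0.639  0.527  0.675  1.851 -0.41   0.907  2.637] max qd 0.39
```

>>> {"name": "apply_moves", "arguments": {
  "rows": [
    {"ax": 0, "ay": 0, "az": 0, "x": 0, "y": 0, "z": -3, "fingers": 1},
    {"ax": 0, "ay": 0, "az": 0, "x": 0, "y": 0, "z": -3, "fingers": 1},
    {"ax": 0, "ay": 0, "az": 0, "x": 0, "y": 0, "z": -3, "fingers": 1},
    {"ax": 0, "ay": 0, "az": 0, "x": 0, "y": 0, "z": -2.5, "fingers": 1},
    {"ax": 0, "ay": 0, "az": 0, "x": 0, "y": 0, "z": -1.5, "fingers": 1},
    {"ax": 0, "ay": 0, "az": 0, "x": 0, "y": 0, "z": 0, "fingers": 1},
    {"ax": 0, "ay": 0, "az": 0, "x": 0, "y": 0, "z": 0, "fingers": 1}
  ]
}}

```text
clock: 52.55
eef_pos: [0.6205, 0.0224, 0.1332]
tool_rot: [[-0.67, -0.743, -0.0], [-0.743, 0.67, 0.001], [-0.001, 0.001, -1.0]]
ft_force: [-0.3, -0.2, -0.2]
width: 0.995
```

>>> {"name": "apply_moves", "arguments": {
  "rows": [
    {"ax": 0, "ay": 0, "az": 0, "x": 0, "y": 0, "z": 0, "fingers": -1},
    {"ax": 0, "ay": 0, "az": 0, "x": 0, "y": 0, "z": 0, "fingers": -1},
    {"ax": 0, "ay": 0, "az": 0, "x": 0, "y": 0, "z": 0, "fingers": -1},
    {"ax": 0, "ay": 0, "az": 0, "x": 0, "y": 0, "z": 0, "fingers": -1},
    {"ax": 0, "ay": 0, "az": 0, "x": 0, "y": 0, "z": 0, "fingers": -1},
    {"ax": 0, "ay": 0, "az": 0, "x": 0, "y": 0, "z": 0, "fingers": -1},
    {"ax": 0, "ay": 0, "az": 0, "x": 0, "y": 0, "z": 0, "fingers": -1},
    {"ax": 0, "ay": 0, "az": 0, "x": 0, "y": 0, "z": 0, "fingers": -1}
  ],
  "newtons": 50
}}

```text
clock: 53.55
eef_pos: [0.62, 0.022, 0.1324]
tool_rot: [[-0.67, -0.743, -0.001], [-0.743, 0.67, 0.001], [0.0, 0.001, -1.0]]
ft_force: [-0.8, -2.3, 5.9]
width: 0.133
```

>>> {"name": "apply_moves", "arguments": {
  "rows": [
    {"ax": 0, "ay": 0, "az": 0, "x": -0.8, "y": 0.089, "z": 0, "fingers": -1},
    {"ax": 0, "ay": 0, "az": 0, "x": -0.8, "y": 0.089, "z": 0, "fingers": -1},
    {"ax": 0, "ay": 0, "az": 0, "x": -0.8, "y": 0.089, "z": 0, "fingers": -1},
    {"ax": 0, "ay": 0, "az": 0, "x": -0.8, "y": 0.089, "z": 0, "fingers": -1},
    {"ax": 0, "ay": 0, "az": 0, "x": -0.8, "y": 0.089, "z": 0, "fingers": -1},
    {"ax": 0, "ay": 0, "az": 0, "x": -0.8, "y": 0.089, "z": 0, "fingers": -1},
    {"ax": 0, "ay": 0, "az": 0, "x": -0.8, "y": 0.089, "z": 0, "fingers": -1},
    {"ax": 0, "ay": 0, "az": 0, "x": -0.5, "y": 0.055, "z": 0, "fingers": -1},
    {"ax": 0, "ay": 0, "az": 0, "x": 0, "y": 0, "z": 0, "fingers": -1},
    {"ax": 0, "ay": 0, "az": 0, "x": 0, "y": 0, "z": 0, "fingers": -1}
  ]
}}

```text
clock: 54.8
eef_pos: [0.5583, 0.0289, 0.1324]
tool_rot: [[-0.67, -0.743, -0.002], [-0.743, 0.67, 0.001], [0.001, 0.002, -1.0]]
ft_force: [-1.4, -3.8, 8.9]
width: 0.127
```

>>> {"name": "apply_moves", "arguments": {
  "rows": [
    {"ax": 0, "ay": 0, "az": 0, "x": -0.25, "y": 0.028, "z": 0, "fingers": -1},
    {"ax": 0, "ay": 0, "az": 0, "x": 0, "y": 0, "z": 0, "fingers": -1},
    {"ax": 0, "ay": 0, "az": 0, "x": 0, "y": 0, "z": 0, "fingers": -1}
  ]
}}

```text
clock: 55.18
eef_pos: [0.5559, 0.0291, 0.1324]
tool_rot: [[-0.67, -0.743, -0.001], [-0.743, 0.67, 0.001], [0.0, 0.002, -1.0]]
ft_force: [-1.1, -3.5, 7.8]
width: 0.132
```

>>> {"name": "apply_moves", "arguments": {
  "rows": [
    {"ax": 0, "ay": 0, "az": 0, "x": -0.25, "y": 0.028, "z": 0, "fingers": -1},
    {"ax": 0, "ay": 0, "az": 0, "x": 0, "y": 0, "z": 0, "fingers": -1},
    {"ax": 0, "ay": 0, "az": 0, "x": 0, "y": 0, "z": 0, "fingers": -1}
  ]
}}

```text
clock: 55.55
eef_pos: [0.5534, 0.0294, 0.1323]
tool_rot: [[-0.67, -0.743, -0.001], [-0.743, 0.67, 0.001], [0.0, 0.002, -1.0]]
ft_force: [-1.3, -3.2, 8.0]
width: 0.133
```

>>> {"name": "apply_moves", "arguments": {
  "rows": [
    {"ax": 0, "ay": 0, "az": 0, "x": -0.2, "y": 0.022, "z": 0, "fingers": -1},
    {"ax": 0, "ay": 0, "az": 0, "x": 0, "y": 0, "z": 0, "fingers": -1},
    {"ax": 0, "ay": 0, "az": 0, "x": 0, "y": 0, "z": 0, "fingers": -1}
  ]
}}

```text
clock: 55.92
eef_pos: [0.5515, 0.0296, 0.1324]
tool_rot: [[-0.67, -0.743, -0.001], [-0.743, 0.67, 0.001], [0.0, 0.001, -1.0]]
ft_force: [-1.5, -4.5, 7.6]
width: 0.133
```

>>> {"name": "apply_moves", "arguments": {
  "rows": [
    {"ax": 0, "ay": 0, "az": 0, "x": -0.15, "y": 0.017, "z": 0, "fingers": -1},
    {"ax": 0, "ay": 0, "az": 0, "x": 0, "y": 0, "z": 0, "fingers": -1},
    {"ax": 0, "ay": 0, "az": 0, "x": 0, "y": 0, "z": 0, "fingers": -1}
  ]
}}

```text
clock: 56.3
eef_pos: [0.5502, 0.0297, 0.1324]
tool_rot: [[-0.67, -0.743, -0.001], [-0.743, 0.67, 0.001], [0.0, 0.001, -1.0]]
ft_force: [1.0, -4.6, 7.1]
width: 0.126
```

Run:
```python
from chk import *
s=log();print(s['eef_pos'],s['ft_force'],s['joint_pos'])
print('v est', S@(s['eef_pos']-O)+[.037,0,0])
look(('scene','wrist'))
```

```text
[0.55  0.03  0.132] [ 1.042 -4.589  7.078] [-0.732  0.417  0.707  2.008 -0.361  0.844  2.585]
v est [ 0.061 -0.156  0.132]
scene base [(array([332.5, 174.7]), 0.96), (array([194.7, 232.8]), 0.61)]
   mid [(array([316.9, 166.8]), 0.92), (array([195.1, 218.1]), 0.63), (array([353. , 165.7]), 0.63)]
   seated pred 0.092 base [352.416 164.405] mid [336.447 157.177]
   seated pred 0 base [332.176 175.327] mid [316.082 167.52 ]
wrist base []
   mid [(array([528.4, 386. ]), 0.96)]
   seated pred 0.092 base [506.846 515.514] mid [591.696 477.241]
   seated pred 0 base [441.706 429.796] mid [532.144 383.492]
```

>>> {"name": "apply_moves", "arguments": {
  "rows": [
    {"ax": 0, "ay": 0, "az": 0, "x": -0.15, "y": 0.017, "z": 0, "fingers": -1},
    {"ax": 0, "ay": 0, "az": 0, "x": 0, "y": 0, "z": 0, "fingers": -1},
    {"ax": 0, "ay": 0, "az": 0, "x": 0, "y": 0, "z": 0, "fingers": -1}
  ]
}}

```text
clock: 56.98
eef_pos: [0.5492, 0.0299, 0.1324]
tool_rot: [[-0.67, -0.742, -0.0], [-0.742, 0.67, 0.0], [-0.0, 0.0, -1.0]]
ft_force: [4.6, -3.6, 3.1]
width: 0.133
```

>>> {"name": "apply_moves", "arguments": {
  "rows": [
    {"ax": 0, "ay": 0, "az": 0, "x": -0.15, "y": 0.017, "z": 0, "fingers": -1},
    {"ax": 0, "ay": 0, "az": 0, "x": 0, "y": 0, "z": 0, "fingers": -1},
    {"ax": 0, "ay": 0, "az": 0, "x": 0, "y": 0, "z": 0, "fingers": -1}
  ]
}}

```text
clock: 57.35
eef_pos: [0.5481, 0.03, 0.1324]
tool_rot: [[-0.67, -0.743, 0.001], [-0.743, 0.67, 0.0], [-0.001, -0.0, -1.0]]
ft_force: [7.1, -5.6, 0.0]
width: 0.13
```

>>> {"name": "apply_moves", "arguments": {
  "rows": [
    {"ax": 0, "ay": 0, "az": 0, "x": -0.15, "y": 0.017, "z": 0, "fingers": -1},
    {"ax": 0, "ay": 0, "az": 0, "x": 0, "y": 0, "z": 0, "fingers": -1},
    {"ax": 0, "ay": 0, "az": 0, "x": 0, "y": 0, "z": 0, "fingers": -1}
  ]
}}

```text
clock: 57.72
eef_pos: [0.5472, 0.0301, 0.1325]
tool_rot: [[-0.67, -0.743, 0.002], [-0.743, 0.67, -0.0], [-0.001, -0.002, -1.0]]
ft_force: [11.6, -5.1, -4.1]
width: 0.132
```

>>> {"name": "apply_moves", "arguments": {
  "rows": [
    {"ax": 0, "ay": 0, "az": 0, "x": -0.15, "y": 0.017, "z": 0, "fingers": -1},
    {"ax": 0, "ay": 0, "az": 0, "x": 0, "y": 0, "z": 0, "fingers": -1},
    {"ax": 0, "ay": 0, "az": 0, "x": 0, "y": 0, "z": 0, "fingers": -1}
  ]
}}

```text
clock: 58.1
eef_pos: [0.547, 0.0302, 0.1326]
tool_rot: [[-0.67, -0.743, 0.005], [-0.743, 0.67, -0.001], [-0.003, -0.004, -1.0]]
ft_force: [22.8, -6.7, -15.5]
width: 0.126
```

The bar has stalled at 23 N, with the bottles clamped against the rail and an estimated clamp value of about 0.058–0.060. I'll tighten the screw.

>>> {"name": "apply_moves", "arguments": {
  "rows": [
    {"ax": 0, "ay": 0, "az": -0.67, "x": 0, "y": 0, "z": 0, "fingers": -1},
    {"ax": 0, "ay": 0, "az": -0.67, "x": 0, "y": 0, "z": 0, "fingers": -1},
    {"ax": 0, "ay": 0, "az": -0.67, "x": 0, "y": 0, "z": 0, "fingers": -1},
    {"ax": 0, "ay": 0, "az": -0.67, "x": 0, "y": 0, "z": 0, "fingers": -1},
    {"ax": 0, "ay": 0, "az": -0.67, "x": 0, "y": 0, "z": 0, "fingers": -1},
    {"ax": 0, "ay": 0, "az": -0.67, "x": 0, "y": 0, "z": 0, "fingers": -1},
    {"ax": 0, "ay": 0, "az": -0.67, "x": 0, "y": 0, "z": 0, "fingers": -1},
    {"ax": 0, "ay": 0, "az": -0.67, "x": 0, "y": 0, "z": 0, "fingers": -1},
    {"ax": 0, "ay": 0, "az": -0.67, "x": 0, "y": 0, "z": 0, "fingers": -1},
    {"ax": 0, "ay": 0, "az": -0.67, "x": 0, "y": 0, "z": 0, "fingers": -1}
  ]
}}

```text
clock: 59.35
eef_pos: [0.5466, 0.0314, 0.1325]
tool_rot: [[-0.995, 0.101, 0.005], [0.101, 0.995, 0.001], [-0.005, 0.002, -1.0]]
ft_force: [18.6, -0.1, -12.6]
width: 0.13
```

>>> {"name": "apply_moves", "arguments": {
  "rows": [
    {"ax": 0, "ay": 0, "az": 0, "x": 0, "y": 0, "z": 0, "fingers": -1},
    {"ax": 0, "ay": 0, "az": 0, "x": 0, "y": 0, "z": 0, "fingers": -1},
    {"ax": 0, "ay": 0, "az": 0, "x": 0, "y": 0, "z": 0, "fingers": -1}
  ]
}}

```text
clock: 59.72
eef_pos: [0.5466, 0.0314, 0.1325]
tool_rot: [[-0.995, 0.098, 0.005], [0.098, 0.995, 0.001], [-0.004, 0.002, -1.0]]
ft_force: [19.6, -0.7, -11.4]
width: 0.127
```

Run:
```python
from chk import *
s=log();print(s['eef_pos'],s['tool_rot'],s['ft_force'],s['wrist_torque'],s['joint_pos'],s['width'])
x=s['tool_rot'][:,0];print('tool x vs -ex angle',np.arctan2(-x[1],-x[0])-yaw)
```

```text
[0.547 0.031 0.133] [[-0.995  0.098  0.005]
 [ 0.098  0.995  0.001]
 [-0.004  0.002 -1.   ]] [ 19.611  -0.733 -11.356] [-0.096 -4.087 -0.048] [-0.907  0.497  0.954  2.027 -0.531  0.879  1.814] 0.12697355936074073
tool x vs -ex angle 0.013138675545760065
```

>>> {"name": "apply_moves", "arguments": {
  "rows": [
    {"ax": 0, "ay": 0, "az": -0.1, "x": 0.2, "y": -0.022, "z": 0, "fingers": -1},
    {"ax": 0, "ay": 0, "az": 0, "x": 0, "y": 0, "z": 0, "fingers": -1},
    {"ax": 0, "ay": 0, "az": 0, "x": 0, "y": 0, "z": 0, "fingers": -1}
  ]
}}

```text
clock: 60.1
eef_pos: [0.5469, 0.0313, 0.1324]
tool_rot: [[-0.994, 0.112, 0.001], [0.112, 0.994, 0.002], [-0.001, 0.002, -1.0]]
ft_force: [5.8, 2.4, 3.6]
width: 0.128
```

>>> {"name": "apply_moves", "arguments": {
  "rows": [
    {"ax": 0, "ay": 0, "az": 0, "x": 0, "y": 0, "z": 0, "fingers": 1},
    {"ax": 0, "ay": 0, "az": 0, "x": 0, "y": 0, "z": 0, "fingers": 1},
    {"ax": 0, "ay": 0, "az": 0, "x": 0, "y": 0, "z": 0, "fingers": 1},
    {"ax": 0, "ay": 0, "az": 0, "x": 0, "y": 0, "z": 0, "fingers": 1},
    {"ax": 0, "ay": 0, "az": 0, "x": 0, "y": 0, "z": 2, "fingers": 1},
    {"ax": 0, "ay": 0, "az": 0, "x": 0, "y": 0, "z": 4, "fingers": 1},
    {"ax": 0, "ay": 0, "az": 0, "x": -0.8, "y": 1, "z": 4, "fingers": 1},
    {"ax": 0, "ay": 0, "az": 0, "x": -1, "y": 2, "z": 4, "fingers": 1},
    {"ax": 0, "ay": 0, "az": 0, "x": -1, "y": 2, "z": 1, "fingers": 1},
    {"ax": 0, "ay": 0, "az": 0, "x": 0, "y": 0, "z": 0, "fingers": 1}
  ]
}}

```text
clock: 61.35
eef_pos: [0.5184, 0.0819, 0.2837]
tool_rot: [[-0.994, 0.11, 0.001], [0.11, 0.994, 0.003], [-0.001, 0.004, -1.0]]
ft_force: [-0.2, 0.6, 0.1]
width: 0.998
```

Run:
```python
from chk import *
s=log();print(s['eef_pos'],s['ft_force'])
ds=look()
for n in ds: print(n,'screw',[(np.round(x['at']),round(x['conf'],2),S@(atz(ds[n],x['at'],.148)-O)) for x in spot_point(n,'screw_grip')][:2],'slim',[(np.round(x['at']),atz(ds[n],x['at'],0)[:2]) for x in spot_point(n,'slim_1')][:3])
d=ds['wrist'];im=np.array(d['pixels']).astype(int);rd=(im[...,0]>im[...,1]+90)&(im[...,2]<im[...,1]+15)&(im[...,0]>120)
n_,lab,st,ce=cv2.connectedComponentsWithStats(rd.astype(np.uint8))
for i in 1+np.argsort(-st[1:,4])[:2]:
    pts=np.argwhere(lab==i)[:,::-1].astype(float);W=np.array([(S@(atz(d,u,.157)-O))[:2] for u in pts]);ev,V=np.linalg.eigh(np.cov((W-W.mean(0)).T));print('red',st[i],'centre shaker',W.mean(0),'angle',np.arctan2(*(V[::-1,1]*np.sign(V[0,1]))),'len',np.ptp(W[:,0]))
```

```text
[0.518 0.082 0.284] [-0.205  0.648  0.096]
wrist base [(array([49.7, 43.5]), 0.9), (array([489.2, 209.3]), 0.82), (array([396.3, 211. ]), 0.8)]
   mid [(array([401.6, 147.2]), 0.79), (array([ 7.3, 34.7]), 0.58)]
   seated pred 0.092 base [493.21  211.284] mid [504.66  147.694]
   seated pred 0 base [396.205 211.29 ] mid [402.408 147.658]
scene base [(array([196.2, 231.2]), 0.96), (array([333.8, 174.4]), 0.86), (array([354.6, 166.5]), 0.74)]
   mid [(array([194.6, 214.5]), 0.9), (array([314.3, 164.5]), 0.67), (array([342.6, 286.7]), 0.43)]
   seated pred 0.092 base [352.416 164.405] mid [336.447 157.177]
   seated pred 0 base [332.176 175.327] mid [316.082 167.52 ]
top base [(array([327.5, 319.6]), 0.61)]
   mid [(array([329.5, 318.6]), 0.82)]
   seated pred 0.092 base [130.215 223.123] mid [125.158 250.719]
   seated pred 0 base [171.872 228.163] mid [167.254 255.946]
wrist screw [(array([229., 237.]), 0.92, array([ 0.024, -0.153,  0.148]))] slim []
scene screw [(array([297., 182.]), 0.69, array([ 0.02 , -0.152,  0.148]))] slim [(array([230., 241.]), array([ 0.451, -0.119])), (array([142., 297.]), array([ 0.44 , -0.391]))]
top screw [(array([244., 232.]), 0.58, array([ 0.021, -0.161,  0.148]))] slim [(array([311., 280.]), array([ 0.451, -0.119])), (array([424., 283.]), array([ 0.446, -0.384])), (array([290., 149.]), array([ 0.772, -0.067]))]
red [217 213  15  50 611] centre shaker [ 0.021 -0.155] angle -0.0031041173125334848 len 0.04271050185328868
```

Run:
```python
from chk import *
d=cam('wrist');im=np.array(d['pixels']).astype(int);R_,G_,B_=im[...,0],im[...,1],im[...,2]
m=(R_>G_+20)&(B_<R_+5)
for c in (.092,0):
    for x in (-.07,-.05,-.03,-.01,.005):
        # predicted silhouette edges at this station: project axis +-27mm perpendicular to view
        X=O+ex*x+ey*c+[0,0,.105];v=X-d['eye'];n=np.cross(v,ex);n/=np.linalg.norm(n)
        u1,u2=sorted([proj(d,X+.027*n)[0],proj(d,X-.027*n)[0]]);y=int(round(proj(d,X)[1]))
        b=np.where(m[y])[0];b=b[(b>u1-25)&(b<u2+25)];print(c,x,'row',y,'pred',round(u1),round(u2),'seen',(b.min(),b.max()) if len(b) else None)
t=cam('scene')
for n in ('beaker','dish'): print(n,[(np.round(x['at']),round(x['conf'],2)) for x in spot_point('scene',n)][:2])
```

```text
0.092 -0.07 row 119 pred 478 551 seen (np.int64(490), np.int64(550))
0.092 -0.05 row 142 pred 475 546 seen (np.int64(475), np.int64(548))
0.092 -0.03 row 164 pred 472 541 seen (np.int64(472), np.int64(543))
0.092 -0.01 row 185 pred 469 537 seen (np.int64(469), np.int64(539))
0.092 0.005 row 201 pred 466 533 seen (np.int64(471), np.int64(533))
0 -0.07 row 119 pred 376 441 seen (np.int64(381), np.int64(440))
0 -0.05 row 142 pred 374 438 seen (np.int64(374), np.int64(439))
0 -0.03 row 164 pred 373 436 seen (np.int64(373), np.int64(437))
0 -0.01 row 186 pred 371 433 seen (np.int64(371), np.int64(434))
0 0.005 row 201 pred 370 431 seen (np.int64(373), np.int64(430))
beaker [(array([344., 288.]), 0.79), (array([144., 296.]), 0.62)]
dish []
```

Both bottles' outlines match the seated prediction to about 2 px, so I'm handing in.

```bash
python3 -c "
from rig import r
print(r.sign_off())"
```

```text
the job is handed in; nothing more can be done
None
```

I loosened the screw, slid the bar to its open end, and laid both wide amber bottles in cradles 1 and 2 with their caps to the rail. I then slid the bar up against them until it stalled at about 23 N and tightened the screw. The job was handed in at about 62 s, and no verdict was reported.

While I was fetching the second bottle, the first was knocked about 3 cm out of its cradle and tipped. I regripped it, levelled it and seated it again before sliding the bar.

**Last checks:**
- **Bottles:** both outlines match the seated prediction to about 2 px along the bodies, so they are level and aligned.
- **Clamp and screw:** the clamp reads about 0.058–0.061 m and the screw about 0 rad.
- **Slim bottles and beaker:** the slim bottles stand at their starting positions, and the beaker is within 2 px of where it was in the scene view.

**Not confirmed at the end:**
- **Dish:** the network did not find it in the last picture. No planned path went near it.
- **Top view:** it did not report the laid bottles on the last look, so those checks rest on the wrist and scene cameras. The scene view put both bases within about 3 px of the prediction.

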